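# Copy a bracket's angle with a locking bevel and seat the blank to it

### The job

Swing the hinged aluminium bevel bar until it is pressed flush against the face of the green bracket, then push the red lever fully down to lock that angle. Then stand the dark wooden blank on the board and press one of its long sides firmly but gently flush against the yellow strip of the locked bar, centred on the strip, so that it takes the bracket's angle; push nothing hard, do not shift the bar once it is locked, leave the other things alone and let go of everything.

Things in the scene. Friction and masses are not known exactly. Their poses are not given: they have to be found in the camera images.
- jig: plywood board of the angle-copying jig, screwed to the bench: 200 mm (its x, -122 to +78) by 350 mm (its y, -190 to +160), 12 mm thick. Origin on the bench plane, on the vertical axis of the bevel's pivot. +x points away from the robot at yaw 0, +y to the left.
- bevel_bar: aluminium bar of the hinged bevel, 12 mm thick (x -6 to +6), 24 mm tall; origin on the pivot axis at the board's top (12 mm above the bench). Sensing arm y 20 to 165 mm, fence arm y -25 to -180. It starts clear of the bracket; pushing the sensing arm to +x closes it (hinge friction 0.12 N m, stays where left). With the lever down it is held by friction only, to about 1.5 N m.
- push_point (a point): point on the robot-side (-x) face of the sensing arm, 125 mm from the pivot, 14 mm above the board (half-way up the bar); axes as the bar's
- fence_mid (a point): middle of the yellow strip (130 mm long) on the robot-side (-x) face of the fence arm, 110 mm from the pivot, 14 mm above the board; axes as the bar's. The blank belongs here.
- lock_lever (a joint): red cam lever on the pivot hub that locks the bevel, rad: 0 open (raised 54 degrees above level), 0.95 level and locked, stop at 0.97. It points from the hub to the bar's -x, towards the robot, and swings down about a level axis parallel to the bar, 42 mm above the board over the pivot; its tip is 82 mm from that axis. Takes 3 to 6 N down at the tip; stays where left.
- lever_tip (a point): top of the round red pad (20 mm across) at the end of the lever
- bracket: finished green steel bracket screwed on the board behind the sensing arm; the angle to copy. Upright flange 90 mm long, 34 mm tall. Origin on the pivot axis at the board's top; its robot-side (-x) face is parallel to its y axis, 6 mm to +x of the origin, y 55 to 145 mm, so the bar lies flush on it when both have the same yaw.
- bracket_face (a point): middle of the bracket's robot-side face, 17 mm above the board; axes as the bracket's
- blank_center (a point): centre of the blank: a loose dark hardwood block, 45 mm (its x) by 95 mm (its y) by 38 mm tall, 0.05 to 0.12 kg, standing on the bench to the right of the jig at the start; the point is half-way up (19 mm). Both of its long side faces are alike.
- sanding_block: cork sanding block, 63x111x28 mm, origin under its centre; stands by, leave alone
- pliers: pliers with red grips lying flat, 62x155x12 mm, origin under their centre; stands by, leave alone
- hex_keys: orange holder of black hex keys, 34x90x17 mm, origin under its centre; stands by, leave alone
- tape_measure: yellow tape measure, 38x99x70 mm, origin under its centre; stands by, leave alone
- bit_box: dark lidded bit box, 65x115x33 mm, origin under its centre; stands by, leave alone

How it is judged:
On the way, in this order (a step that is already met when the one before it is completed fails the run):
1. the bar is pressed on the bracket with more than 2.5 N, within 1.5 degrees of flush, the lever still open (angle between the y axis of bevel_bar and the y axis of bracket, either way round below 0.026 rad and contact force between bevel_bar and bracket above 2.5 N and value of joint lock_lever below 0.3 rad), for 0.2 s.
2. the lever is down (over 0.85 rad) with the bar still within 1.5 degrees of the bracket (angle between the y axis of bevel_bar and the y axis of bracket, either way round below 0.026 rad and value of joint lock_lever above 0.85 rad), for 0.2 s.
3. the blank is pressed on the locked bar's fence arm with more than 2.5 N, flush within 1.5 degrees (all of step 2 and angle between the y axis of blank_center and the y axis of bevel_bar, either way round below 0.026 rad and x of blank_center in the frame of bevel_bar between -0.031 and -0.0265 m and y of blank_center in the frame of bevel_bar between -0.132 and -0.088 m and z of blank_center in the frame of bevel_bar below 0.022 m and angle between blank_center's own z axis and vertical below 0.05 rad and contact force between blank and bevel_bar above 2.5 N), for 0.2 s.
At the end, for the whole second after the job is handed in: Lever down (over 0.85 rad); bar, bracket and blank all within 1.5 degrees of one another; the blank upright on the board, its long side against the yellow strip (gap under about 2 mm), its middle within 22 mm of the strip's middle, at rest (all of step 2 and angle between the y axis of blank_center and the y axis of bracket, either way round below 0.026 rad and angle between the y axis of blank_center and the y axis of bevel_bar, either way round below 0.026 rad and x of blank_center in the frame of bevel_bar between -0.031 and -0.0265 m and y of blank_center in the frame of bevel_bar between -0.132 and -0.088 m and z of blank_center in the frame of bevel_bar below 0.022 m and angle between blank_center's own z axis and vertical below 0.05 rad and linear speed of blank below 0.01 m/s); the robot touches nothing.
It fails at once if the bar is pressed on the bracket with more than 25 N (contact force between bevel_bar and bracket above 25 N).
It fails at once if the blank is pressed on the bar with more than 25 N (contact force between blank and bevel_bar above 25 N).
It fails at once if the locked bar is forced more than 3 degrees off the bracket's angle (value of joint lock_lever above 0.85 rad and angle between the y axis of bevel_bar and the y axis of bracket, either way round above 0.052 rad).
It fails at once if a bystander is moved more than 20 mm (distance of any of sanding_block, pliers, hex_keys, tape_measure, bit_box from where it was at the start of the episode above 0.02 m).
It also fails if it takes over 72 s, if anything falls off the work surface, if the arm or the gripper's body presses on something with over 40 N, if the wrist force passes 120 N, or if a joint passes its speed limit or range.

### The arm

A 6-joint arm with a two-finger parallel gripper is mounted at the origin on a cart in front of the work surface, level with it; the furniture and walls round the work are solid. World frame = base frame: x ahead of the robot, y to its left, z up, the work surface at z = 0. Lengths are in m, angles in rad, forces in N, time in s.
With the tool pointing down it reaches from about 0.425 to 0.95 m from the base axis. Payload 3.5 kg.
Tool frame: the origin (TCP) lies at the very end of the fingers, on their centre line; the grasp point (between the pads) lies 19 mm behind it; z points along the fingers, y is the line along which they close (so a half turn about z gives the same grasp; the last joint's range is limited). The gripper opens to 85 mm and grips with 20 to 120 N. Pads are 22 mm wide; open, the fingers measure 114 mm over their backs; the gripper's body (76 mm by 85 mm) begins 54 mm behind the grasp point. The pads swing forward as they close: fully open they stand 13 mm farther back than shut.
Start: joints at [1.066, 0.286, 1.577, -0, 1.279, -0.15], TCP at [0.234, 0.633, 0.204] pointing down, gripper open.
Joint ranges: [-2.77, 2.77], [-0.9, 2.22], [0.21, 2.48], [-1.53, 4.67], [0.24, 2.81], [-2.84, 2.84]. Speed limits (rad/s): [2.79, 2.79, 3.14, 3.14, 3.14, 3.14].

### API

Orientations are given as a unit quaternion [x, y, z, w].
In Python, from plant import ctrl, optics, sign_off gives the robot as it stands.
- The arm moves only by the shell command python3 -m creep 'ROWS' [FORCE]. ROWS is JSON, a list of rows, each an object of numbers: "x", "y", "z": the shift along the tool's x, y, z in mm; "rx", "ry", "rz": the turn, a rotation vector about the tool's x, y, z in degrees; "grip": the opening, from 0 (shut) to 1 (fully open). In form: [{"x": .., "y": .., "z": .., "rx": .., "ry": .., "rz": .., "grip": ..}, ...]. A call has exactly 10 rows; each row shifts and turns the commanded pose from where the row before left it, along the tool's axes as they then stand; what a row does not reach is not made up. A row lasts 1/12 s, in which the tool goes at most 41.7 mm and 7.16 degrees, less where a joint would pass 70% of its speed; a pose out of reach is approached as far as the arm can. A call with a gripper value outside its range is refused whole. The fingers move at their own pace and stop on an object; FORCE is the grip in N (left out, the last holds). Time passes only in rows, so rows that do not move let the fingers close, or fill a call up. It gives the time, the measured TCP pose, the force, the opening and the grip force at its end, in the units of the state.
- ctrl.get_state(): the state, without advancing time (a new reading comes with each control period).
- optics.read_camera(name): name is "scene" or "top" or "wrist"; returns a dict with "color" (384x512x3 uint8, blue, green, red), "K" (3x3 intrinsics, pixels), "R" (3x3) and "t" (3): a world point X has camera coordinates R X + t. Camera axes: x right, y down, z forward; pixel columns grow to the right and rows downward; lengths in m; the calibration is good to about 2 mm. A picture is of the moment at which its call begins. There is no depth.
- sign_off(): hands the job in; it is judged then, once.
The state is a dict: "time": time; "qpos": joint angles; "dq": joint speeds; "joint_efforts": joint torques, N m; "eef_pos": TCP position; "tcp_rot": TCP orientation; "contact_force": force on the tool from outside, world axes, zero at the start; "wrist_torque": the same for the moment, N m; "opening": opening from 0.0 (shut) to 1.0 (fully open); "finger_force": force on a finger pad.
Only numpy, scipy, OpenCV 4.12 (cv2) and the standard library are available. Lean on these libraries where they do the work, as an engineer would, in place of code of your own. Each camera call takes 0.05 s, during which the arm holds its last target. There are 200 camera calls.

## Working session

There is one attempt and no reset: what is moved stays moved. The work goes in short steps, Python scripts to look and compute and a shell command to move; the robot and the scene stay as the last step left them, time stands still between calls to the robot, and variables do not carry over. Pictures are saved under pics/ and viewed, at most 10 in all, crops included, and the job is handed in when it is done.

```bash
mkdir -p pics; ls; python3 - <<'E'
from plant import ctrl, optics
import cv2,numpy as np
s=ctrl.get_state()
print({k:np.round(v,3).tolist() for k,v in s.items()})
for n in ("top","scene"):
    c=optics.read_camera(n); cv2.imwrite(f"pics/{n}0.png",cv2.resize(c["color"],(800,600),interpolation=cv2.INTER_CUBIC))
    print(n,c["K"],c["R"],c["t"])
E
```

```text
pics
{'time': 0.0, 'qpos': [1.066, 0.287, 1.578, 0.0, 1.279, -0.15], 'dq': [0.001, 0.002, 0.0, 0.001, 0.0, -0.001], 'joint_efforts': [-0.001, -40.597, -29.263, -0.0, 0.006, 0.0], 'eef_pos': [0.234, 0.632, 0.203], 'tcp_rot': [0.176, 0.984, -0.001, -0.0], 'contact_force': [0.084, -0.177, -0.399], 'wrist_torque': [-0.038, 0.048, 0.036], 'finger_force': 0.0, 'opening': 1.005}
top [[443.33990529   0.         254.7005274 ]
 [  0.         443.33990529 195.69323709]
 [  0.           0.           1.        ]] [[-8.16087076e-02 -9.96664000e-01 -9.43016719e-04]
 [-9.73383448e-01  7.99056921e-02 -2.14801638e-01]
 [ 2.14160413e-01 -1.66117672e-02 -9.76657241e-01]] [-0.22921787  0.49222478  1.03120231]
scene [[435.49901168   0.         255.44231164]
 [  0.         435.49901168 194.7019229 ]
 [  0.           0.           1.        ]] [[ 0.66449471 -0.74720023 -0.01177276]
 [-0.46714348 -0.40303714 -0.78698032]
 [ 0.58328702  0.52844383 -0.61686576]] [-0.4945992   0.20761917  0.94092265]
```

View pics/top0.png

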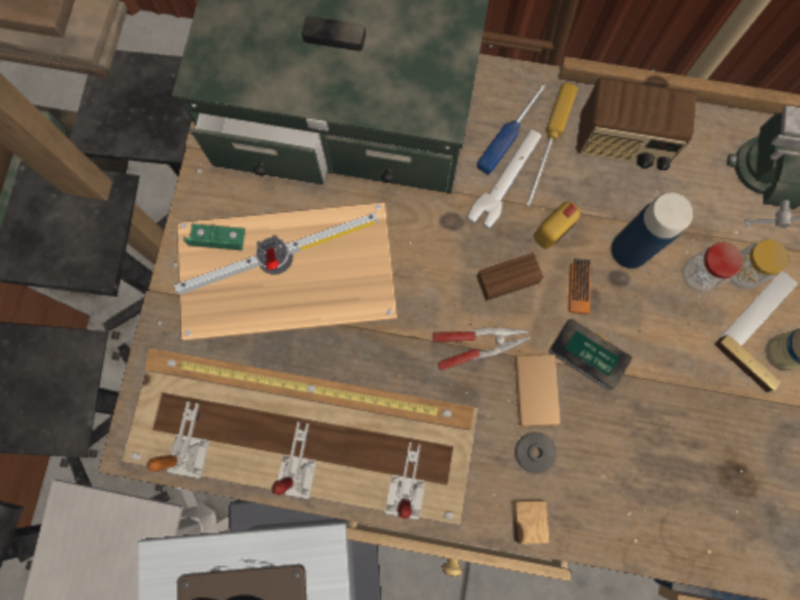

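View pics/scene0.png

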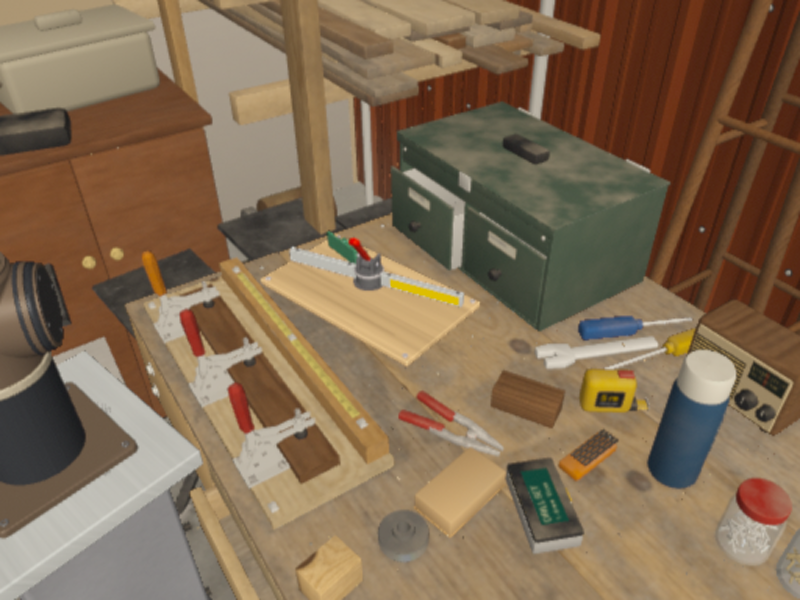

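The top view shows the jig, with board corners near (178,222), (384,205), (396,318) and (184,338). The pivot is at about (273,255), the bracket at about (215,236) and the blank at about (510,276). I'll enlarge these.

```bash
cat > h.py <<'E'
import numpy as np, cv2
from plant import ctrl, optics
def ray(c,u,v,z):
    d=c["R"].T@np.linalg.solve(c["K"],[u,v,1.0]); o=-c["R"].T@c["t"]
    return o+d*(z-o[2])/d[2]
def proj(c,X):
    p=c["K"]@(c["R"]@np.asarray(X)+c["t"]); return p[:2]/p[2]
def crop(c,x0,y0,w,h,k,name):
    cv2.imwrite(f"pics/{name}.png",cv2.resize(c["color"][y0:y0+h,x0:x0+w],None,fx=k,fy=k,interpolation=cv2.INTER_CUBIC))
E
python3 - <<'E'
from h import *
c=optics.read_camera("top")
crop(c,106,124,150,98,5,"jig"); 
# blank
crop(c,295,150,64,50,8,"blank")
for uv in [(178,222),(384,205),(396,318),(184,338)]: print(ray(c,uv[0]*.64,uv[1]*.64,.012).round(3))
E
```

```text
[0.654 0.085 0.012]
[ 0.656 -0.26   0.012]
[ 0.461 -0.265  0.012]
[0.456 0.078 0.012]
```

View pics/jig.png

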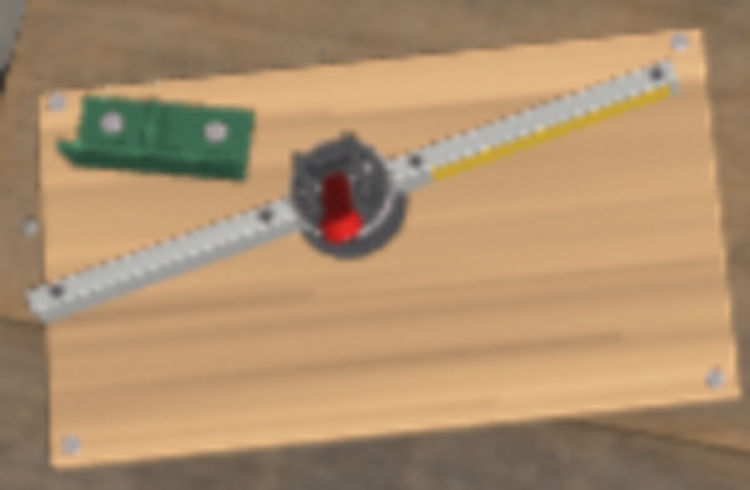

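View pics/blank.png

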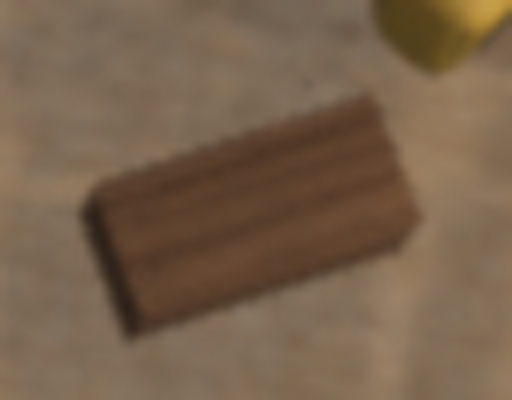

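```bash
python3 - <<'E'
from h import *
c=optics.read_camera("top")
J=[ray(c,106+(u-2)/5,124+(v-2)/5,.012) for u,v in [(40,95),(703,30),(738,396),(54,466)]]
for p in J: print(p.round(4))
e=[J[0]-J[1],J[3]-J[2],J[0]-J[3],J[1]-J[2]]
print([np.linalg.norm(k).round(4) for k in e],[np.degrees(np.arctan2(-k[0],k[1])).round(2) for k in e[:2]],[np.degrees(np.arctan2(k[1],k[0])).round(2) for k in e[2:]])
m=np.mean(J,0); yaw=np.mean([np.arctan2(-k[0],k[1]) for k in e[:2]])
R=lambda a:np.array([[np.cos(a),-np.sin(a)],[np.sin(a),np.cos(a)]])
print("pivot",(m[:2]-R(yaw)@[-.022,-.015]).round(4),np.degrees(yaw))
S=[ray(c,106+(u-2)/5,124+(v-2)/5,.036) for u,v in [(57,291),(265,216),(415,161),(655,74)]]
for p in S: print("bar",p.round(4))
k=S[0]-S[3]; print("baryaw",np.degrees(np.arctan2(-k[0],k[1])))
for z,a,b in [(.046,(60,143),(248,165)),(.012,(75,168),(245,181))]:
    A,B=[ray(c,106+(u-2)/5,124+(v-2)/5,z) for u,v in (a,b)]; k=A-B
    print("brk",A.round(4),B.round(4),np.linalg.norm(k),np.degrees(np.arctan2(-k[0],k[1])))
Q=[ray(c,295+(u-3.5)/8,150+(v-3.5)/8,.038) for u,v in [(97,190),(370,95),(418,218),(140,332)]]
for p in Q: print("blk",p.round(4))
k=[Q[0]-Q[1],Q[3]-Q[2]];print(np.mean(Q,0).round(4),[np.linalg.norm(x).round(4) for x in k+[Q[0]-Q[3],Q[1]-Q[2]]],[np.degrees(np.arctan2(-x[0],x[1])).round(2) for x in k])
E
```

```text
[0.6526 0.0863 0.012 ]
[ 0.66   -0.2616  0.012 ]
[ 0.4629 -0.2641  0.012 ]
[0.4552 0.0819 0.012 ]
[np.float64(0.348), np.float64(0.3461), np.float64(0.1974), np.float64(0.1972)] [np.float64(1.23), np.float64(1.27)] [np.float64(1.27), np.float64(0.71)]
pivot [ 0.5793 -0.0739] 1.2478919695257986
bar [0.5394 0.0718 0.036 ]
bar [ 0.5699 -0.0334  0.036 ]
bar [ 0.5927 -0.1103  0.036 ]
bar [ 0.6291 -0.235   0.036 ]
baryaw 16.293311650736754
brk [0.6135 0.0662 0.046 ] [ 0.5942 -0.0278  0.046 ] 0.09597902628122326 -11.62216809056323
brk [0.6112 0.0687 0.012 ] [ 0.5969 -0.0189  0.012 ] 0.08877631748209994 -9.236855059396527
blk [ 0.5219 -0.4036  0.038 ]
blk [ 0.5457 -0.4928  0.038 ]
blk [ 0.5046 -0.5028  0.038 ]
blk [ 0.4753 -0.4121  0.038 ]
[ 0.5119 -0.4528  0.038 ] [np.float64(0.0923), np.float64(0.0954), np.float64(0.0473), np.float64(0.0423)] [np.float64(14.96), np.float64(17.9)]
```

The pivot comes out at about (0.579, -0.074). The bar is at about +16°, the bracket at about -10°, and the blank at about (0.512, -0.453) with yaw of about 16°. All sizes match the given ones to within 3 mm. Next I'll turn the tool so its x points along world +y and go to the start of the push.

```bash
r='{"x":0,"y":0,"z":0,"rx":0,"ry":0,"rz":6.97,"grip":0}'; python3 -m creep '[{"rz":6.97,"grip":0},{"rz":6.97,"grip":0},{"rz":6.97,"grip":0},{"rz":6.97,"grip":0},{"rz":6.97,"grip":0},{"rz":6.97,"grip":0},{"rz":6.97,"grip":0},{"rz":6.97,"grip":0},{"rz":6.97,"grip":0},{"rz":6.97,"grip":0}]' 30
```

```text
$[0]: bad value
```

```bash
python3 -m creep '[{"x":0,"y":0,"z":0,"rx":0,"ry":0,"rz":6.97,"grip":0},{"x":0,"y":0,"z":0,"rx":0,"ry":0,"rz":6.97,"grip":0},{"x":0,"y":0,"z":0,"rx":0,"ry":0,"rz":6.97,"grip":0},{"x":0,"y":0,"z":0,"rx":0,"ry":0,"rz":6.97,"grip":0},{"x":0,"y":0,"z":0,"rx":0,"ry":0,"rz":6.97,"grip":0},{"x":0,"y":0,"z":0,"rx":0,"ry":0,"rz":6.97,"grip":0},{"x":0,"y":0,"z":0,"rx":0,"ry":0,"rz":6.97,"grip":0},{"x":0,"y":0,"z":0,"rx":0,"ry":0,"rz":6.97,"grip":0},{"x":0,"y":0,"z":0,"rx":0,"ry":0,"rz":6.97,"grip":0},{"x":0,"y":0,"z":0,"rx":0,"ry":0,"rz":6.97,"grip":0}]' 30
```

```text
time: 1.03
eef_pos: [0.2344, 0.6328, 0.2035]
tcp_rot: [0.709, 0.705, -0.0, 0.0]
contact_force: [-0.4, -0.7, 0.9]
opening: -0.003
finger_force: 0.0
```

Full rows are required. Now I'll travel to (0.495, 0.045).

```bash
python3 -m creep '[{"x":-29.4,"y":13,"z":0,"rx":0,"ry":0,"rz":0,"grip":0},{"x":-29.4,"y":13,"z":0,"rx":0,"ry":0,"rz":0,"grip":0},{"x":-29.4,"y":13,"z":0,"rx":0,"ry":0,"rz":0,"grip":0},{"x":-29.4,"y":13,"z":0,"rx":0,"ry":0,"rz":0,"grip":0},{"x":-29.4,"y":13,"z":0,"rx":0,"ry":0,"rz":0,"grip":0},{"x":-29.4,"y":13,"z":0,"rx":0,"ry":0,"rz":0,"grip":0},{"x":-29.4,"y":13,"z":0,"rx":0,"ry":0,"rz":0,"grip":0},{"x":-29.4,"y":13,"z":0,"rx":0,"ry":0,"rz":0,"grip":0},{"x":-29.4,"y":13,"z":0,"rx":0,"ry":0,"rz":0,"grip":0},{"x":-29.4,"y":13,"z":0,"rx":0,"ry":0,"rz":0,"grip":0}]'
python3 -m creep '[{"x":-29.4,"y":13,"z":0,"rx":0,"ry":0,"rz":0,"grip":0},{"x":-29.4,"y":13,"z":0,"rx":0,"ry":0,"rz":0,"grip":0},{"x":-29.4,"y":13,"z":0,"rx":0,"ry":0,"rz":0,"grip":0},{"x":-29.4,"y":13,"z":0,"rx":0,"ry":0,"rz":0,"grip":0},{"x":-29.4,"y":13,"z":0,"rx":0,"ry":0,"rz":0,"grip":0},{"x":-29.4,"y":13,"z":0,"rx":0,"ry":0,"rz":0,"grip":0},{"x":-29.4,"y":13,"z":0,"rx":0,"ry":0,"rz":0,"grip":0},{"x":-29.4,"y":13,"z":0,"rx":0,"ry":0,"rz":0,"grip":0},{"x":-29.4,"y":13,"z":0,"rx":0,"ry":0,"rz":0,"grip":0},{"x":0,"y":0,"z":0,"rx":0,"ry":0,"rz":0,"grip":0}]'
python3 - <<'E'
from h import *
s=ctrl.get_state(); print(s["eef_pos"],s["qpos"].__class__,np.round(s["qpos"],2))
c=optics.read_camera("wrist"); cv2.imwrite("pics/w1.png",cv2.resize(c["color"],(800,600)))
E
```

```text
time: 1.87
eef_pos: [0.3645, 0.3374, 0.2038]
tcp_rot: [0.707, 0.707, 0.0, 0.0]
contact_force: [1.0, -0.3, -0.1]
opening: -0.003
finger_force: 0.0
time: 2.7
eef_pos: [0.4829, 0.07, 0.2041]
tcp_rot: [0.709, 0.705, -0.0, 0.001]
contact_force: [0.0, 0.1, 0.9]
opening: 0.002
finger_force: 0.0
[0.48291133 0.06999315 0.20406175] <class 'numpy.ndarray'> [-0.06 -0.14  2.02 -0.    1.25 -0.06]
```

View pics/w1.png

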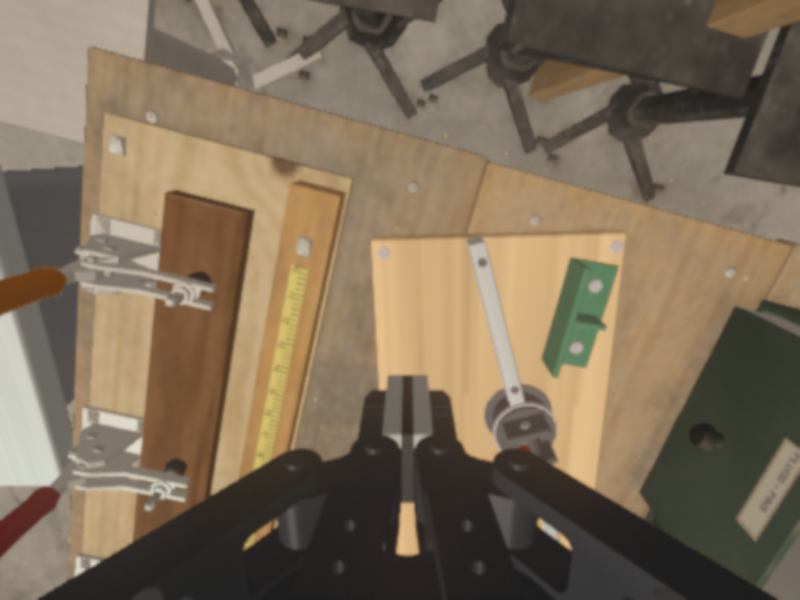

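The wrist view shows the bar's sensing arm from (477,240) to (518,400), and the bracket's near face edge from about (573,260) to (544,360). The board corners are at (372,240) and (624,235). I'll check the bracket angle from these.

```bash
python3 - <<'E'
from h import *
c=optics.read_camera("wrist"); k=.64
for n,z,a,b in [("brk top",.046,(573,260),(544,360)),("brk bot",.012,(577,262),(557,377)),("bar",.036,(482,262),(515,390)),("board",.012,(372,240),(624,235))]:
    A,B=[ray(c,u*k,v*k,z) for u,v in (a,b)]; d=A-B
    print(n,A.round(4),B.round(4),np.linalg.norm(d).round(4),np.degrees(np.arctan2(-d[0],d[1])).round(1))
E
```

```text
brk top [0.6017 0.0755 0.046 ] [ 0.5879 -0.0035  0.046 ] 0.0802 -9.9
brk bot [0.6173 0.0657 0.012 ] [ 0.6114 -0.036   0.012 ] 0.1019 -3.4
bar [0.5381 0.0719 0.036 ] [ 0.5698 -0.035   0.036 ] 0.1116 16.5
board [0.4552 0.0842 0.012 ] [0.6515 0.087  0.012 ] 0.1963 90.8
```

```bash
python3 -m creep '[{"x":-10,"y":4,"z":18,"rx":0,"ry":0,"rz":0,"grip":0},{"x":-10,"y":4,"z":18,"rx":0,"ry":0,"rz":0,"grip":0},{"x":-4,"y":4,"z":18,"rx":0,"ry":0,"rz":0,"grip":0},{"x":0,"y":0,"z":18,"rx":0,"ry":0,"rz":0,"grip":0},{"x":0,"y":0,"z":18,"rx":0,"ry":0,"rz":0,"grip":0},{"x":0,"y":0,"z":18,"rx":0,"ry":0,"rz":0,"grip":0},{"x":0,"y":0,"z":18,"rx":0,"ry":0,"rz":0,"grip":0},{"x":0,"y":0,"z":18,"rx":0,"ry":0,"rz":0,"grip":0},{"x":0,"y":0,"z":18,"rx":0,"ry":0,"rz":0,"grip":0},{"x":0,"y":0,"z":18,"rx":0,"ry":0,"rz":0,"grip":0}]'
python3 -m creep '[{"x":0,"y":4,"z":0,"rx":0,"ry":0,"rz":0,"grip":0},{"x":0,"y":4,"z":0,"rx":0,"ry":0,"rz":0,"grip":0},{"x":0,"y":4,"z":0,"rx":0,"ry":0,"rz":0,"grip":0},{"x":0,"y":4,"z":0,"rx":0,"ry":0,"rz":0,"grip":0},{"x":0,"y":4,"z":0,"rx":0,"ry":0,"rz":0,"grip":0},{"x":0,"y":4,"z":0,"rx":0,"ry":0,"rz":0,"grip":0},{"x":0,"y":4,"z":0,"rx":0,"ry":0,"rz":0,"grip":0},{"x":0,"y":4,"z":0,"rx":0,"ry":0,"rz":0,"grip":0},{"x":0,"y":4,"z":0,"rx":0,"ry":0,"rz":0,"grip":0},{"x":0,"y":4,"z":0,"rx":0,"ry":0,"rz":0,"grip":0}]'
```

```text
time: 3.63
eef_pos: [0.4926, 0.0518, 0.0232]
tcp_rot: [0.707, 0.708, 0.0, -0.0]
contact_force: [0.5, -0.1, 0.5]
opening: 0.001
finger_force: 0.0
time: 4.47
eef_pos: [0.5336, 0.0501, 0.024]
tcp_rot: [0.707, 0.707, 0.0, 0.0]
contact_force: [-0.2, -0.3, -0.6]
opening: 0.002
finger_force: 0.0
```

```bash
python3 -m creep '[{"x":0,"y":4,"z":0,"rx":0,"ry":0,"rz":0,"grip":0},{"x":0,"y":4,"z":0,"rx":0,"ry":0,"rz":0,"grip":0},{"x":0,"y":4,"z":0,"rx":0,"ry":0,"rz":0,"grip":0},{"x":0,"y":4,"z":0,"rx":0,"ry":0,"rz":0,"grip":0},{"x":0,"y":3,"z":0,"rx":0,"ry":0,"rz":0,"grip":0},{"x":0,"y":3,"z":0,"rx":0,"ry":0,"rz":0,"grip":0},{"x":0,"y":3,"z":0,"rx":0,"ry":0,"rz":0,"grip":0},{"x":0,"y":3,"z":0,"rx":0,"ry":0,"rz":0,"grip":0},{"x":0,"y":2,"z":0,"rx":0,"ry":0,"rz":0,"grip":0},{"x":0,"y":2,"z":0,"rx":0,"ry":0,"rz":0,"grip":0}]'
python3 -m creep '[{"x":0,"y":1,"z":0,"rx":0,"ry":0,"rz":0,"grip":0},{"x":0,"y":1,"z":0,"rx":0,"ry":0,"rz":0,"grip":0},{"x":0,"y":1,"z":0,"rx":0,"ry":0,"rz":0,"grip":0},{"x":0,"y":1,"z":0,"rx":0,"ry":0,"rz":0,"grip":0},{"x":0,"y":1,"z":0,"rx":0,"ry":0,"rz":0,"grip":0},{"x":0,"y":1,"z":0,"rx":0,"ry":0,"rz":0,"grip":0},{"x":0,"y":0,"z":0,"rx":0,"ry":0,"rz":0,"grip":0},{"x":0,"y":0,"z":0,"rx":0,"ry":0,"rz":0,"grip":0},{"x":0,"y":0,"z":0,"rx":0,"ry":0,"rz":0,"grip":0},{"x":0,"y":0,"z":0,"rx":0,"ry":0,"rz":0,"grip":0}]'
python3 - <<'E'
from h import *
c=optics.read_camera("wrist"); k=.64
crop(c,230,120,190,140,4,"w2"); print(ctrl.get_state()["contact_force"])
E
```

```text
time: 5.3
eef_pos: [0.5654, 0.0502, 0.0239]
tcp_rot: [0.707, 0.707, -0.0, -0.0]
contact_force: [-0.5, -0.2, 0.0]
opening: -0.002
finger_force: 0.0
time: 6.13
eef_pos: [0.5711, 0.0502, 0.0239]
tcp_rot: [0.707, 0.707, -0.0, -0.0]
contact_force: [-0.1, 0.2, -0.0]
opening: -0.002
finger_force: 0.0
[ 1.10447824 -0.05360671  0.38689099]
```

View pics/w2.png

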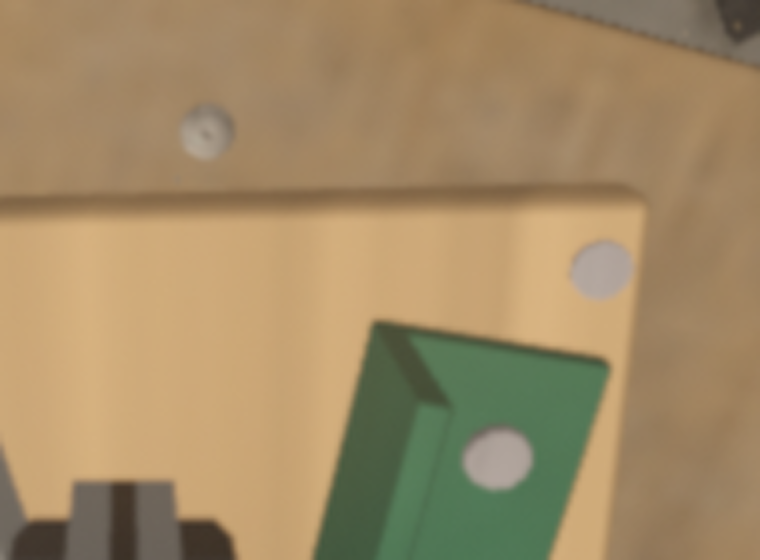

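In the wrist crop the bracket's face runs from (375,325) to (315,560) and the fingertips are at (125,520). The bar isn't between them, so I'll check from the top and scene cameras.

```bash
python3 - <<'E'
from h import *
a=optics.read_camera("top")["color"][110:230,100:260]; b=optics.read_camera("scene")["color"][120:240,150:310]
w=cv2.resize(optics.read_camera("wrist")["color"],(400,300))
f=lambda i:cv2.resize(i,(400,300),interpolation=cv2.INTER_CUBIC)
cv2.imwrite("pics/m1.png",np.vstack([np.hstack([f(a),f(b)]),np.hstack([w,w*0])]))
E
```

```text
(no output)
```

View pics/m1.png

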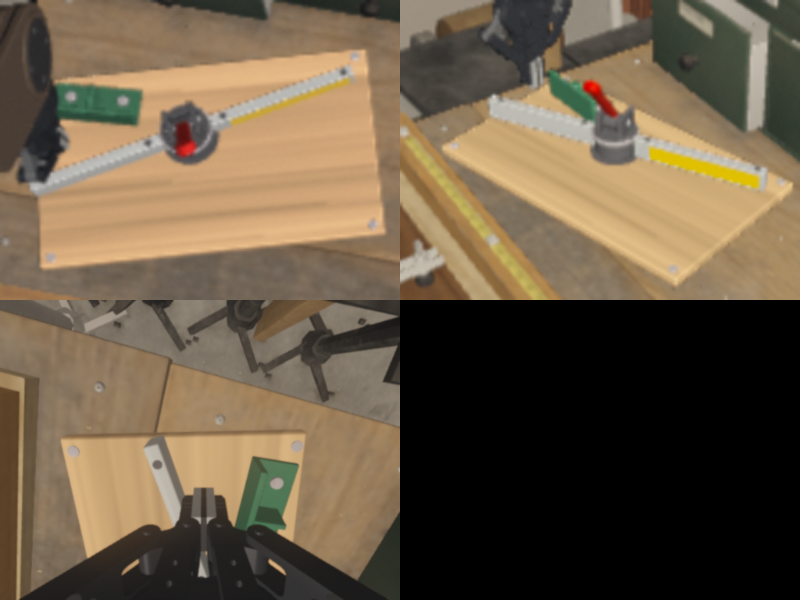

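```bash
python3 - <<'E'
from h import *
s=ctrl.get_state(); p=s["eef_pos"]; print(p,s["tcp_rot"])
for n in ("top","scene","wrist"):
    c=optics.read_camera(n); print(n,proj(c,p),proj(c,p+[0,0,.05]))
    if n=="scene":
        print("fingertip ray (204.8,153.5)")
        for z in (.02,.05,.08,.12,.16): print(ray(c,204.8,153.5,z).round(3))
    if n=="wrist": print("cam pos",(-c["R"].T@c["t"]).round(3))
E
```

```text
[0.57113728 0.05020483 0.02391928] [ 7.07269946e-01  7.06943579e-01 -6.50978288e-06 -7.41282649e-06]
top [126.76632841 170.24005217] [120.96497925 164.68288694]
scene [203.66474074 161.42827336] [202.18796472 146.95588655]
fingertip ray (204.8,153.5)
[0.607 0.084 0.02 ]
[0.576 0.048 0.05 ]
[0.546 0.012 0.08 ]
[ 0.505 -0.037  0.12 ]
[ 0.465 -0.085  0.16 ]
wrist [259.43398656 231.36489682] [259.09280608 277.8682185 ]
cam pos [0.572 0.133 0.195]
```

The bar hasn't moved and the fingers are already past it. They must have passed over it, so the true tip height is more than 36 mm, not the reported 24 mm. I'll go back the same way, a bit higher, then probe down for the board.

```bash
python3 -m creep '[{"x":0,"y":0,"z":-15,"rx":0,"ry":0,"rz":0,"grip":0},{"x":0,"y":0,"z":-15,"rx":0,"ry":0,"rz":0,"grip":0},{"x":0,"y":-20,"z":0,"rx":0,"ry":0,"rz":0,"grip":0},{"x":0,"y":-20,"z":0,"rx":0,"ry":0,"rz":0,"grip":0},{"x":0,"y":-20,"z":0,"rx":0,"ry":0,"rz":0,"grip":0},{"x":0,"y":-20,"z":0,"rx":0,"ry":0,"rz":0,"grip":0},{"x":0,"y":0,"z":15,"rx":0,"ry":0,"rz":0,"grip":0},{"x":0,"y":0,"z":15,"rx":0,"ry":0,"rz":0,"grip":0},{"x":0,"y":0,"z":0,"rx":0,"ry":0,"rz":0,"grip":0},{"x":0,"y":0,"z":0,"rx":0,"ry":0,"rz":0,"grip":0}]'
python3 -m creep '[{"x":0,"y":0,"z":1.5,"rx":0,"ry":0,"rz":0,"grip":0},{"x":0,"y":0,"z":1.5,"rx":0,"ry":0,"rz":0,"grip":0},{"x":0,"y":0,"z":1.5,"rx":0,"ry":0,"rz":0,"grip":0},{"x":0,"y":0,"z":1,"rx":0,"ry":0,"rz":0,"grip":0},{"x":0,"y":0,"z":1,"rx":0,"ry":0,"rz":0,"grip":0},{"x":0,"y":0,"z":1,"rx":0,"ry":0,"rz":0,"grip":0},{"x":0,"y":0,"z":0,"rx":0,"ry":0,"rz":0,"grip":0},{"x":0,"y":0,"z":0,"rx":0,"ry":0,"rz":0,"grip":0},{"x":0,"y":0,"z":0,"rx":0,"ry":0,"rz":0,"grip":0},{"x":0,"y":0,"z":0,"rx":0,"ry":0,"rz":0,"grip":0}]'
python3 - <<'E'
from h import *
c=optics.read_camera("scene"); s=ctrl.get_state(); print(s["contact_force"].round(2)); p=s["eef_pos"]
print(proj(c,p),proj(c,p+[0,0,.02]))
a=c["color"][100:190,130:250]
w=optics.read_camera("wrist")["color"][130:270,190:330]
cv2.imwrite("pics/m2.png",np.hstack([cv2.resize(a,(480,360),interpolation=cv2.INTER_CUBIC),cv2.resize(w,(320,360))]))
E
```

```text
time: 7.32
eef_pos: [0.4905, 0.0503, 0.0234]
tcp_rot: [0.707, 0.707, -0.001, -0.001]
contact_force: [0.7, -0.6, 0.6]
opening: -0.006
finger_force: 0.0
time: 8.15
eef_pos: [0.4912, 0.0502, 0.0165]
tcp_rot: [0.707, 0.707, 0.0, 0.0]
contact_force: [0.7, -0.2, 0.4]
opening: -0.003
finger_force: 0.0
[ 0.2  -0.2  -0.31]
[183.34604697 175.41609828] [182.54049835 169.65674048]
```

View pics/m2.png

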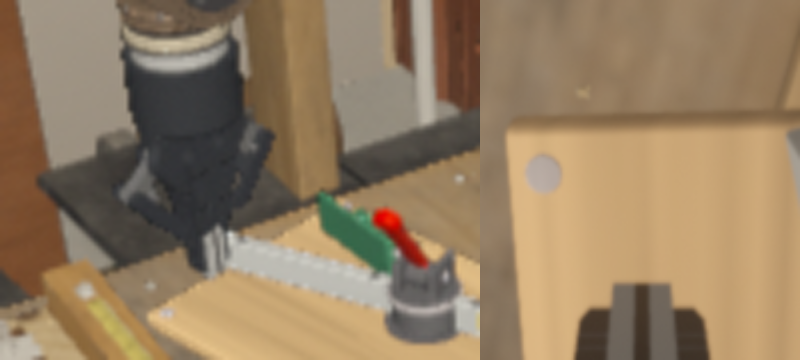

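In the scene crop the fingertip ends at about (212,272), which is roughly 20–25 mm above where the reported TCP projects. The wrist picture also puts the tip higher than the TCP. I'll keep probing down to find the board by touch.

```bash
python3 -m creep '[{"x":0,"y":0,"z":2,"rx":0,"ry":0,"rz":0,"grip":0},{"x":0,"y":0,"z":2,"rx":0,"ry":0,"rz":0,"grip":0},{"x":0,"y":0,"z":2,"rx":0,"ry":0,"rz":0,"grip":0},{"x":0,"y":0,"z":1,"rx":0,"ry":0,"rz":0,"grip":0},{"x":0,"y":0,"z":1,"rx":0,"ry":0,"rz":0,"grip":0},{"x":0,"y":0,"z":1,"rx":0,"ry":0,"rz":0,"grip":0},{"x":0,"y":0,"z":1,"rx":0,"ry":0,"rz":0,"grip":0},{"x":0,"y":0,"z":0,"rx":0,"ry":0,"rz":0,"grip":0},{"x":0,"y":0,"z":0,"rx":0,"ry":0,"rz":0,"grip":0},{"x":0,"y":0,"z":0,"rx":0,"ry":0,"rz":0,"grip":0}]'
python3 - <<'E'
from h import *
# tip rows in wrist & scene by colour profile: print the column through the tip
s=ctrl.get_state(); p=s["eef_pos"]; c=optics.read_camera("wrist")
print(p,s["contact_force"]); im=c["color"].astype(int).sum(2)//3
for u in (250,255,260,266): print(u,im[222:262:2,u])
for z in (0,.01,.02,.03):print(z,proj(c,p+[0,0.011,z]),proj(c,p+[0.01,0.011,z]))
E
```

```text
time: 9.08
eef_pos: [0.4912, 0.0502, 0.0065]
tcp_rot: [0.707, 0.707, 0.0, 0.0]
contact_force: [-0.4, 0.6, -0.2]
opening: -0.004
finger_force: 0.0
[0.49123164 0.05020776 0.00646713] [-0.3583497   0.55369047 -0.17160761]
250 [161 161 161 161 161 161 162 162 160 124 103 103 102 102 102 102 101 101
 101 101]
255 [161 161 161 161 161 161 161 160 159 123 103 102 102 102 101 101 100 100
 100  99]
260 [159 159 158 158 159 158 158 158 155  97  57  56  55  54  54  53  53  53
  51  50]
266 [163 163 163 162 162 162 162 162 160 124 102 102 102 102 102 101 101 101
 100 100]
0 [259.4175957  215.22733672] [275.62778559 215.21206541]
0.01 [259.36397384 221.84105398] [276.44740094 221.82517035]
0.02 [259.30424605 229.20787546] [277.36034906 229.19133509]
0.03 [259.23730645 237.4642011 ] [278.38353469 237.44695638]
```

```bash
python3 -m creep '[{"x":0,"y":0,"z":2,"rx":0,"ry":0,"rz":0,"grip":0},{"x":0,"y":0,"z":2,"rx":0,"ry":0,"rz":0,"grip":0},{"x":0,"y":0,"z":2,"rx":0,"ry":0,"rz":0,"grip":0},{"x":0,"y":0,"z":1,"rx":0,"ry":0,"rz":0,"grip":0},{"x":0,"y":0,"z":1,"rx":0,"ry":0,"rz":0,"grip":0},{"x":0,"y":0,"z":1,"rx":0,"ry":0,"rz":0,"grip":0},{"x":0,"y":0,"z":0,"rx":0,"ry":0,"rz":0,"grip":0},{"x":0,"y":0,"z":0,"rx":0,"ry":0,"rz":0,"grip":0},{"x":0,"y":0,"z":0,"rx":0,"ry":0,"rz":0,"grip":0},{"x":0,"y":0,"z":0,"rx":0,"ry":0,"rz":0,"grip":0}]'
python3 - <<'E'
from h import *
s=ctrl.get_state(); p=s["eef_pos"]
c=optics.read_camera("scene"); im=c["color"].astype(int).mean(2).astype(int)
u,v=proj(c,p); print(u,v)
for k in (0.,.01,.02,.03,.04): print(k,proj(c,p+[0,0,k]).round(1))
print(im[155:190,178:190])
E
```

```text
time: 9.97
eef_pos: [0.4913, 0.0502, -0.0025]
tcp_rot: [0.707, 0.707, 0.0, 0.0]
contact_force: [-0.2, 1.1, -0.4]
opening: 0.004
finger_force: 0.0
184.10780590512906 180.77955687629978
0.0 [184.1 180.8]
0.01 [183.7 178. ]
0.02 [183.3 175.1]
0.03 [182.9 172.3]
0.04 [182.5 169.4]
[[ 48  49  52  53  51  50  51  44  43  51  52  58]
 [ 48  48  51  53  51  49  51  48  49  54  52  54]
 [ 48  47  51  51  48  55  51  51  52  52  60  73]
 [ 48  46  45  53  52  57  52  51  52  61  97 122]
 [ 49  48  50  52  52  56  51  52  54  81 143 142]
 [ 50  49  52  52  52  52  52  53  58  94 163 161]
 [ 51  49  51  53  52  53  61  67  65 111 172 180]
 [ 52  49  51  53  53  67 107 127  87 132 180 185]
 [ 52  50  50  50  67  93 109 150 116 137 181 185]
 [ 50  51  50  65 115 146 113 153 122 125 180 185]
 [ 51  50  52  81 145 156 110 140 132 121 180 184]
 [ 53  51  54  83 149 158 117 124 135 118 188 184]
 [ 52  51  52  78 139 157 122 122 148 101 154 168]
 [ 54  50  54  75 133 157 135 124 152  96 135 155]
 [ 55  50  52  68 122 155 140 114 153 112 141 156]
 [ 56  50  52  69 117 156 153 105 156 142 156 162]
 [ 75 
[... 263 characters left out ...]
161 160 160 161 163 163 163 164 164]
 [163 163 162 161 160 160 160 159 161 163 163 164]
 [166 165 163 163 162 161 160 159 159 160 161 162]
 [171 169 166 165 163 163 162 162 160 160 159 159]
 [175 173 171 168 166 165 164 163 162 161 160 159]
 [174 175 174 173 170 168 166 165 164 163 162 161]
 [176 174 174 175 174 172 170 168 167 166 165 163]
 [178 177 175 174 174 175 174 172 170 168 167 166]
 [182 180 179 176 175 174 174 175 173 172 170 168]
 [177 185 182 179 178 177 175 175 176 175 173 171]
 [165 174 182 185 182 180 178 176 175 175 175 174]
 [143 158 168 176 184 185 181 179 177 176 174 176]
 [120 126 148 161 169 177 184 183 181 179 177 176]
 [113 111 122 134 150 162 172 178 186 183 180 179]]
```

The tip sits about 25 mm above the reported TCP, so it is now at about z=22 mm, half-way up the bar. Now I'll push.

```bash
python3 -m creep '[{"x":0,"y":5,"z":0,"rx":0,"ry":0,"rz":0,"grip":0},{"x":0,"y":5,"z":0,"rx":0,"ry":0,"rz":0,"grip":0},{"x":0,"y":5,"z":0,"rx":0,"ry":0,"rz":0,"grip":0},{"x":0,"y":5,"z":0,"rx":0,"ry":0,"rz":0,"grip":0},{"x":0,"y":4,"z":0,"rx":0,"ry":0,"rz":0,"grip":0},{"x":0,"y":4,"z":0,"rx":0,"ry":0,"rz":0,"grip":0},{"x":0,"y":4,"z":0,"rx":0,"ry":0,"rz":0,"grip":0},{"x":0,"y":4,"z":0,"rx":0,"ry":0,"rz":0,"grip":0},{"x":0,"y":4,"z":0,"rx":0,"ry":0,"rz":0,"grip":0},{"x":0,"y":4,"z":0,"rx":0,"ry":0,"rz":0,"grip":0}]'
python3 -m creep '[{"x":0,"y":4,"z":0,"rx":0,"ry":0,"rz":0,"grip":0},{"x":0,"y":4,"z":0,"rx":0,"ry":0,"rz":0,"grip":0},{"x":0,"y":4,"z":0,"rx":0,"ry":0,"rz":0,"grip":0},{"x":0,"y":3,"z":0,"rx":0,"ry":0,"rz":0,"grip":0},{"x":0,"y":3,"z":0,"rx":0,"ry":0,"rz":0,"grip":0},{"x":0,"y":3,"z":0,"rx":0,"ry":0,"rz":0,"grip":0},{"x":0,"y":3,"z":0,"rx":0,"ry":0,"rz":0,"grip":0},{"x":0,"y":2,"z":0,"rx":0,"ry":0,"rz":0,"grip":0},{"x":0,"y":2,"z":0,"rx":0,"ry":0,"rz":0,"grip":0},{"x":0,"y":1,"z":0,"rx":0,"ry":0,"rz":0,"grip":0}]'
python3 - <<'E'
from h import *
c=optics.read_camera("wrist"); crop(c,200,130,150,112,5,"x")
im=c["color"].astype(int); h=im.mean(2).astype(int)
for v in (200,215,225): print(v,h[v,200:350:3])
print(ctrl.get_state()["contact_force"])
E
```

```text
time: 10.85
eef_pos: [0.535, 0.0504, -0.0029]
tcp_rot: [0.707, 0.707, -0.0, -0.0]
contact_force: [-0.9, 0.1, -0.1]
opening: 0.0
finger_force: 0.5
time: 11.68
eef_pos: [0.5645, 0.0502, -0.0025]
tcp_rot: [0.707, 0.707, 0.0, 0.0]
contact_force: [-1.0, 0.9, 0.1]
opening: -0.002
finger_force: 0.5
200 [145 151 155 157 159 163 167 169 168 166 164 163 162 161 161 162 164 165
 167 169 171 171 169 168 166 166 165 166 166 160 141 164 177 178 177 175
 176 176 175 151 158 160 161 165 168 169 168 167 165 163]
215 [145 148 153 157 159 162 166 169 168 167 165 163 162 163 161 163 164 165
 167 169 171 172 170 168 166 166 166 166 166 147 142 176 178 132 100 101
 103 163 170 146 159 160 163 166 169 169 168 166 147 142]
225 [145 147 152 156 158 160 164 168 168 166 166 164 162 163 162 162 163 164
 166 168 170 172 170 168 166 165 165 166 165 143 147 178 178 152 107 104
 126 172 158 155 158 160 163 167 169 168 167 131  79  78]
[-1.07371515 -0.1166485  -0.6460038 ]
```

The bar is ahead of the fingers and moving at about 1 N, as expected. I'll keep pushing, more slowly towards the end.

```bash
python3 -m creep '[{"x":0,"y":3,"z":0,"rx":0,"ry":0,"rz":0,"grip":0},{"x":0,"y":3,"z":0,"rx":0,"ry":0,"rz":0,"grip":0},{"x":0,"y":2,"z":0,"rx":0,"ry":0,"rz":0,"grip":0},{"x":0,"y":2,"z":0,"rx":0,"ry":0,"rz":0,"grip":0},{"x":0,"y":1,"z":0,"rx":0,"ry":0,"rz":0,"grip":0},{"x":0,"y":1,"z":0,"rx":0,"ry":0,"rz":0,"grip":0},{"x":0,"y":1,"z":0,"rx":0,"ry":0,"rz":0,"grip":0},{"x":0,"y":0,"z":0,"rx":0,"ry":0,"rz":0,"grip":0},{"x":0,"y":0,"z":0,"rx":0,"ry":0,"rz":0,"grip":0},{"x":0,"y":0,"z":0,"rx":0,"ry":0,"rz":0,"grip":0}]'
python3 - <<'E'
from h import *
c=optics.read_camera("wrist"); h=c["color"].astype(int)
for v in (200,215,225): print(v,[tuple(h[v,u]) for u in range(275,330,4)])
E
```

```text
time: 12.57
eef_pos: [0.5774, 0.0502, -0.0024]
tcp_rot: [0.707, 0.707, 0.0, 0.0]
contact_force: [-0.3, -0.3, -0.6]
opening: 0.003
finger_force: 0.1
200 [(np.int64(121), np.int64(169), np.int64(205)), (np.int64(120), np.int64(168), np.int64(204)), (np.int64(119), np.int64(167), np.int64(203)), (np.int64(119), np.int64(166), np.int64(202)), (np.int64(118), np.int64(165), np.int64(200)), (np.int64(123), np.int64(144), np.int64(162)), (np.int64(128), np.int64(138), np.int64(145)), (np.int64(149), np.int64(160), np.int64(166)), (np.int64(168), np.int64(178), np.int64(185)), (np.int64(169), np.int64(180), np.int64(186)), (np.int64(166), np.int64(177), np.int64(183)), (np.int64(167), np.int64(178), np.int64(184)), (np.int64(167), np.int64(178), np.int64(184)), (np.int64(150), np.int64(162), np.int64(170))]
215 [(np.int64(121), np.int64(169), np.int64(205)), (np.int64(120), np.int64(168), np.int64(203)), (np.int64(119), np.int64(167), np.int64(202)), (np.int64(119), np.int64(166), np.int64(202)), (np.int64(119), np.int64(158), np.int64(190)), (np.int64(127), np.int64(138), np.int64(145)), (n
[... 326 characters left out ...]
 (np.int64(112), np.int64(156), np.int64(189))]
225 [(np.int64(121), np.int64(168), np.int64(204)), (np.int64(120), np.int64(167), np.int64(203)), (np.int64(119), np.int64(167), np.int64(202)), (np.int64(119), np.int64(166), np.int64(201)), (np.int64(126), np.int64(139), np.int64(148)), (np.int64(129), np.int64(139), np.int64(146)), (np.int64(163), np.int64(175), np.int64(181)), (np.int64(167), np.int64(177), np.int64(183)), (np.int64(90), np.int64(97), np.int64(107)), (np.int64(91), np.int64(98), np.int64(107)), (np.int64(90), np.int64(97), np.int64(106)), (np.int64(150), np.int64(160), np.int64(166)), (np.int64(96), np.int64(112), np.int64(107)), (np.int64(59), np.int64(78), np.int64(68))]
```

```bash
python3 -m creep '[{"x":0,"y":1,"z":0,"rx":0,"ry":0,"rz":0,"grip":0},{"x":0,"y":1,"z":0,"rx":0,"ry":0,"rz":0,"grip":0},{"x":0,"y":1,"z":0,"rx":0,"ry":0,"rz":0,"grip":0},{"x":0,"y":1,"z":0,"rx":0,"ry":0,"rz":0,"grip":0},{"x":0,"y":0.5,"z":0,"rx":0,"ry":0,"rz":0,"grip":0},{"x":0,"y":0.5,"z":0,"rx":0,"ry":0,"rz":0,"grip":0},{"x":0,"y":0,"z":0,"rx":0,"ry":0,"rz":0,"grip":0},{"x":0,"y":0,"z":0,"rx":0,"ry":0,"rz":0,"grip":0},{"x":0,"y":0,"z":0,"rx":0,"ry":0,"rz":0,"grip":0},{"x":0,"y":0,"z":0,"rx":0,"ry":0,"rz":0,"grip":0}]'
```

```text
time: 13.45
eef_pos: [0.5814, 0.0501, -0.0028]
tcp_rot: [0.707, 0.707, -0.001, -0.001]
contact_force: [-5.9, -0.8, 3.6]
opening: 0.001
finger_force: 2.4
```

```bash
python3 -m creep '[{"x":0,"y":0.5,"z":0,"rx":0,"ry":0,"rz":0,"grip":0},{"x":0,"y":0.5,"z":0,"rx":0,"ry":0,"rz":0,"grip":0},{"x":0,"y":0.5,"z":0,"rx":0,"ry":0,"rz":0,"grip":0},{"x":0,"y":0,"z":0,"rx":0,"ry":0,"rz":0,"grip":0},{"x":0,"y":0,"z":0,"rx":0,"ry":0,"rz":0,"grip":0},{"x":0,"y":0,"z":0,"rx":0,"ry":0,"rz":0,"grip":0},{"x":0,"y":0,"z":0,"rx":0,"ry":0,"rz":0,"grip":0},{"x":0,"y":0,"z":0,"rx":0,"ry":0,"rz":0,"grip":0},{"x":0,"y":0,"z":0,"rx":0,"ry":0,"rz":0,"grip":0},{"x":0,"y":0,"z":0,"rx":0,"ry":0,"rz":0,"grip":0}]'
```

```text
time: 14.28
eef_pos: [0.5814, 0.0503, -0.003]
tcp_rot: [0.707, 0.707, -0.002, -0.002]
contact_force: [-9.1, -1.2, 4.2]
opening: 0.001
finger_force: 4.0
```

Step 1 conditions are met: about 9 N at flush for more than 0.5 s. I'll back off, lift, and check the lever tip position.

```bash
python3 -m creep '[{"x":0,"y":-4,"z":0,"rx":0,"ry":0,"rz":0,"grip":0},{"x":0,"y":-12,"z":0,"rx":0,"ry":0,"rz":0,"grip":0},{"x":0,"y":-10,"z":-10,"rx":0,"ry":0,"rz":0,"grip":0},{"x":0,"y":0,"z":-25,"rx":0,"ry":0,"rz":0,"grip":0},{"x":0,"y":0,"z":-25,"rx":0,"ry":0,"rz":0,"grip":0},{"x":0,"y":0,"z":-25,"rx":0,"ry":0,"rz":0,"grip":0},{"x":0,"y":0,"z":-25,"rx":0,"ry":0,"rz":0,"grip":0},{"x":0,"y":0,"z":-25,"rx":0,"ry":0,"rz":0,"grip":0},{"x":0,"y":0,"z":0,"rx":0,"ry":0,"rz":0,"grip":0},{"x":0,"y":0,"z":0,"rx":0,"ry":0,"rz":0,"grip":0}]'
python3 - <<'E'
from h import *
print("open tip check", ray({**optics.read_camera("top")},106+338/5,124+223/5,.12).round(4))
for n in ("top","scene"):
    c=optics.read_camera(n); im=c["color"].astype(int)
    m=((im[...,2]>150)&(im[...,1]<60)&(im[...,0]<60)).astype(np.uint8)
    k,l,st,ce=cv2.connectedComponentsWithStats(m)
    for i in range(1,k):
        if st[i,4]>6: print(n,st[i],ce[i].round(1),[ray(c,*ce[i],z).round(3).tolist() for z in (.115,)])
    a=np.radians(-10)
    print("pred tip",proj(c,[.532,-.0655,.12]).round(1))
c=optics.read_camera("top"); h=c["color"].astype(int)
# fence arm: yellow strip pixels -> line
b,g,r=h[...,0],h[...,1],h[...,2]
m=(r>170)&(g>140)&(b<90); m[:, :180]=0; m[:,255:]=0; m[:120]=0; m[190:]=0
ys,xs=np.nonzero(m); P=np.array([ray(c,x,y,.026) for x,y in zip(xs,ys)])[:,:2]
vx,vy,x0,y0=cv2.fitLine(P.astype(np.float32),cv2.DIST_HUBER,0,.001,.001).ravel()
print(len(P),"strip yaw",np.degrees(np.arctan(-vx/vy)),"mid",x0,y0,P.min(0),P.max(0))
E
```

```text
time: 15.12
eef_pos: [0.5601, 0.0502, 0.1349]
tcp_rot: [0.707, 0.707, 0.003, 0.003]
contact_force: [-0.3, -0.5, -0.9]
opening: 0.001
finger_force: 0.0
open tip check [ 0.5369 -0.0849  0.12  ]
top [162 169   7   4  25] [165.1 170.4] [[0.536, -0.064, 0.115]]
pred tip [165.3 171.3]
scene [218 150  18  17  58] [225.9 157.1] [[0.534, -0.085, 0.115]]
scene [116 199  12  28 117] [121.7 212. ] [[0.225, -0.066, 0.115]]
scene [147 247  13  29 116] [152.7 260.1] [[0.18, -0.235, 0.115]]
scene [256 267  12   5  18] [261.2 268.7] [[0.302, -0.41, 0.115]]
scene [474 307  16  19 157] [483.4 316. ] [[0.469, -0.765, 0.115]]
scene [484 329  16   6  42] [490.9 332.5] [[0.445, -0.785, 0.115]]
pred tip [219.8 153.2]
33 strip yaw -9.506855 mid 0.5536909 -0.17888609 [ 0.54493571 -0.23715345] [ 0.56505372 -0.12120397]
```

The lever tip matches the prediction at (0.534, -0.065, 0.12). The bar stayed at a yaw of about -9.5°. Going above the lever.

```bash
python3 -m creep '[{"x":-16,"y":-5,"z":0,"rx":0,"ry":0,"rz":0,"grip":0},{"x":-25,"y":-5,"z":0,"rx":0,"ry":0,"rz":0,"grip":0},{"x":-25,"y":-5,"z":0,"rx":0,"ry":0,"rz":0,"grip":0},{"x":-25,"y":-5,"z":0,"rx":0,"ry":0,"rz":0,"grip":0},{"x":-16,"y":-5,"z":0,"rx":0,"ry":0,"rz":0,"grip":0},{"x":-9,"y":-2,"z":0,"rx":0,"ry":0,"rz":0,"grip":0},{"x":0,"y":0,"z":8,"rx":0,"ry":0,"rz":0,"grip":0},{"x":0,"y":0,"z":8,"rx":0,"ry":0,"rz":0,"grip":0},{"x":0,"y":0,"z":8,"rx":0,"ry":0,"rz":0,"grip":0},{"x":0,"y":0,"z":4,"rx":0,"ry":0,"rz":0,"grip":0}]'
python3 -m creep '[{"x":0,"y":0,"z":2,"rx":0,"ry":0,"rz":0,"grip":0},{"x":0,"y":0,"z":2,"rx":0,"ry":0,"rz":0,"grip":0},{"x":0,"y":0,"z":2,"rx":0,"ry":0,"rz":0,"grip":0},{"x":0,"y":-1,"z":2,"rx":0,"ry":0,"rz":0,"grip":0},{"x":0,"y":-2,"z":2,"rx":0,"ry":0,"rz":0,"grip":0},{"x":0,"y":-2,"z":2,"rx":0,"ry":0,"rz":0,"grip":0},{"x":0,"y":-2,"z":2,"rx":0,"ry":0,"rz":0,"grip":0},{"x":0,"y":0,"z":0,"rx":0,"ry":0,"rz":0,"grip":0},{"x":0,"y":0,"z":0,"rx":0,"ry":0,"rz":0,"grip":0},{"x":0,"y":0,"z":0,"rx":0,"ry":0,"rz":0,"grip":0}]'
python3 - <<'E'
from h import *
print(ctrl.get_state()["contact_force"].round(1))
for n in ("top","scene"):
    c=optics.read_camera(n); im=c["color"].astype(int)
    m=((im[...,2]>150)&(im[...,1]<60)&(im[...,0]<60)).astype(np.uint8)
    k,l,st,ce=cv2.connectedComponentsWithStats(m)
    for i in range(1,k):
        if st[i,4]>6: print(n,st[i],ce[i].round(1))
E
```

```text
time: 16.15
eef_pos: [0.529, -0.0645, 0.1029]
tcp_rot: [0.707, 0.707, -0.001, -0.002]
contact_force: [-8.5, 1.2, 15.6]
opening: 0.001
finger_force: 7.9
time: 16.98
eef_pos: [0.5184, -0.063, 0.0931]
tcp_rot: [0.706, 0.708, -0.005, -0.008]
contact_force: [-22.3, 5.0, 29.5]
opening: -0.002
finger_force: 15.5
[-22.3   5.   29.5]
scene [216 156  19  11  50] [225.4 161.2]
scene [116 199  13  28 121] [121.8 212.3]
scene [147 247  13  29 123] [152.8 260.4]
scene [256 267   9   4  14] [260.  268.1]
scene [474 307  16  19 147] [483.6 316. ]
scene [483 328  17   7  44] [490.6 332.3]
```

The push is on the outer side of the pad: the force on the tool is (-22, +29), which gives no lowering torque. I'll back up, move 24 mm inward and press from the inner side.

```bash
python3 -m creep '[{"x":0,"y":-2,"z":-6,"rx":0,"ry":0,"rz":0,"grip":0},{"x":0,"y":0,"z":-12,"rx":0,"ry":0,"rz":0,"grip":0},{"x":0,"y":0,"z":-14,"rx":0,"ry":0,"rz":0,"grip":0},{"x":0,"y":8,"z":0,"rx":0,"ry":0,"rz":0,"grip":0},{"x":0,"y":8,"z":0,"rx":0,"ry":0,"rz":0,"grip":0},{"x":0,"y":8,"z":0,"rx":0,"ry":0,"rz":0,"grip":0},{"x":0,"y":6,"z":0,"rx":0,"ry":0,"rz":0,"grip":0},{"x":0,"y":0,"z":0,"rx":0,"ry":0,"rz":0,"grip":0},{"x":0,"y":0,"z":0,"rx":0,"ry":0,"rz":0,"grip":0},{"x":0,"y":0,"z":0,"rx":0,"ry":0,"rz":0,"grip":0}]'
python3 - <<'E'
from h import *
for n in ("top","scene"):
    c=optics.read_camera(n); im=c["color"].astype(int)
    m=((im[...,2]>150)&(im[...,1]<60)&(im[...,0]<60)).astype(np.uint8)
    k,l,st,ce=cv2.connectedComponentsWithStats(m)
    for i in range(1,k):
        if st[i,4]>3 and 100<ce[i][1]<190: print(n,st[i],ce[i].round(1))
E
python3 -m creep '[{"x":0,"y":0,"z":4,"rx":0,"ry":0,"rz":0,"grip":0},{"x":0,"y":0,"z":4,"rx":0,"ry":0,"rz":0,"grip":0},{"x":0,"y":0,"z":4,"rx":0,"ry":0,"rz":0,"grip":0},{"x":0,"y":0,"z":3,"rx":0,"ry":0,"rz":0,"grip":0},{"x":0,"y":0,"z":3,"rx":0,"ry":0,"rz":0,"grip":0},{"x":0,"y":0,"z":3,"rx":0,"ry":0,"rz":0,"grip":0},{"x":0,"y":0,"z":2,"rx":0,"ry":0,"rz":0,"grip":0},{"x":0,"y":0,"z":0,"rx":0,"ry":0,"rz":0,"grip":0},{"x":0,"y":0,"z":0,"rx":0,"ry":0,"rz":0,"grip":0},{"x":0,"y":0,"z":0,"rx":0,"ry":0,"rz":0,"grip":0}]'
```

```text
time: 17.92
eef_pos: [0.5513, -0.0657, 0.1216]
tcp_rot: [0.707, 0.707, -0.0, -0.001]
contact_force: [-0.1, 0.3, 0.3]
opening: 0.001
finger_force: 0.0
top [162 174   7   5  23] [165.5 176.5]
scene [215 155  20  12  60] [224.1 160.6]
time: 18.85
eef_pos: [0.5518, -0.0658, 0.0996]
tcp_rot: [0.707, 0.707, 0.0, 0.0]
contact_force: [0.4, -0.4, 0.1]
opening: 0.004
finger_force: 0.0
```

The lever has already dropped a bit; the tip moved from row 170 to 176 in the top view. I'll go to x≈0.532 and press down along its arc.

```bash
python3 -m creep '[{"x":0,"y":-7,"z":0,"rx":0,"ry":0,"rz":0,"grip":0},{"x":0,"y":-7,"z":0,"rx":0,"ry":0,"rz":0,"grip":0},{"x":0,"y":-5,"z":0,"rx":0,"ry":0,"rz":0,"grip":0},{"x":0,"y":0,"z":3,"rx":0,"ry":0,"rz":0,"grip":0},{"x":0,"y":0,"z":3,"rx":0,"ry":0,"rz":0,"grip":0},{"x":0,"y":0,"z":3,"rx":0,"ry":0,"rz":0,"grip":0},{"x":0,"y":0,"z":3,"rx":0,"ry":0,"rz":0,"grip":0},{"x":0,"y":0,"z":3,"rx":0,"ry":0,"rz":0,"grip":0},{"x":0,"y":0,"z":3,"rx":0,"ry":0,"rz":0,"grip":0},{"x":0,"y":0,"z":0,"rx":0,"ry":0,"rz":0,"grip":0}]'
python3 -m creep '[{"x":0,"y":-1,"z":2,"rx":0,"ry":0,"rz":0,"grip":0},{"x":0,"y":-1,"z":2,"rx":0,"ry":0,"rz":0,"grip":0},{"x":0,"y":-1,"z":2,"rx":0,"ry":0,"rz":0,"grip":0},{"x":0,"y":-1,"z":2,"rx":0,"ry":0,"rz":0,"grip":0},{"x":0,"y":-1,"z":2,"rx":0,"ry":0,"rz":0,"grip":0},{"x":0,"y":-1,"z":2,"rx":0,"ry":0,"rz":0,"grip":0},{"x":0,"y":-1,"z":2,"rx":0,"ry":0,"rz":0,"grip":0},{"x":0,"y":0,"z":0,"rx":0,"ry":0,"rz":0,"grip":0},{"x":0,"y":0,"z":0,"rx":0,"ry":0,"rz":0,"grip":0},{"x":0,"y":0,"z":0,"rx":0,"ry":0,"rz":0,"grip":0}]'
python3 - <<'E'
from h import *
print(ctrl.get_state()["wrist_torque"].round(2))
for n in ("top","scene"):
    c=optics.read_camera(n); im=c["color"].astype(int)
    m=((im[...,2]>150)&(im[...,1]<60)&(im[...,0]<60)).astype(np.uint8)
    k,l,st,ce=cv2.connectedComponentsWithStats(m)
    for i in range(1,k):
        if st[i,4]>3 and 100<ce[i][1]<195: print(n,st[i],ce[i].round(1))
    a=np.radians(-9.7); P=np.array([.5793,-.0739])
    for th in (54,40,30,20,10,0):
        t=np.radians(th); q=P+.082*np.cos(t)*np.array([-np.cos(a),-np.sin(a)]); print(th,proj(c,[*q,.054+.082*np.sin(t)]).round(1),q.round(3),round(.054+.082*np.sin(t),3))
E
```

```text
time: 19.68
eef_pos: [0.5328, -0.0659, 0.0811]
tcp_rot: [0.707, 0.707, 0.0, 0.0]
contact_force: [1.1, 0.3, 1.2]
opening: 0.002
finger_force: 0.9
time: 20.52
eef_pos: [0.5251, -0.0657, 0.0669]
tcp_rot: [0.707, 0.707, -0.0, -0.0]
contact_force: [0.7, 0.8, 2.4]
opening: 0.0
finger_force: 0.5
[ 0.06 -0.    0.01]
top [171 168   2   4   4] [171.5 169.5]
top [466 171   4   4   6] [467.3 172.8]
54 [165.4 171.3] [ 0.532 -0.066] 0.12
40 [165.7 178.9] [ 0.517 -0.063] 0.107
30 [166.3 183.5] [ 0.509 -0.062] 0.095
20 [167.  187.2] [ 0.503 -0.061] 0.082
10 [167.9 190.1] [ 0.5  -0.06] 0.068
0 [169.  191.9] [ 0.498 -0.06 ] 0.054
scene [210 163  24   5  64] [221.2 165.5]
54 [219.8 153.1] [ 0.532 -0.066] 0.12
40 [215.5 159.5] [ 0.517 -0.063] 0.107
30 [213.3 164.3] [ 0.509 -0.062] 0.095
20 [211.7 169.2] [ 0.503 -0.061] 0.082
10 [211.  173.9] [ 0.5  -0.06] 0.068
0 [211.  178.5] [ 0.498 -0.06 ] 0.054
```

The lever is at about 30° and yielding to 2–3 N. I'll keep going down.

```bash
python3 -m creep '[{"x":0.5,"y":-3,"z":3,"rx":0,"ry":0,"rz":0,"grip":0},{"x":0.5,"y":-3,"z":3,"rx":0,"ry":0,"rz":0,"grip":0},{"x":0.5,"y":-3,"z":3,"rx":0,"ry":0,"rz":0,"grip":0},{"x":0.5,"y":-3,"z":3,"rx":0,"ry":0,"rz":0,"grip":0},{"x":0.5,"y":-2,"z":3,"rx":0,"ry":0,"rz":0,"grip":0},{"x":0.5,"y":-2,"z":3,"rx":0,"ry":0,"rz":0,"grip":0},{"x":0.5,"y":-2,"z":3,"rx":0,"ry":0,"rz":0,"grip":0},{"x":0,"y":-2,"z":3,"rx":0,"ry":0,"rz":0,"grip":0},{"x":0,"y":-1,"z":3,"rx":0,"ry":0,"rz":0,"grip":0},{"x":0,"y":0,"z":0,"rx":0,"ry":0,"rz":0,"grip":0}]'
python3 -m creep '[{"x":0,"y":0,"z":2,"rx":0,"ry":0,"rz":0,"grip":0},{"x":0,"y":0,"z":2,"rx":0,"ry":0,"rz":0,"grip":0},{"x":0,"y":0,"z":1,"rx":0,"ry":0,"rz":0,"grip":0},{"x":0,"y":0,"z":1,"rx":0,"ry":0,"rz":0,"grip":0},{"x":0,"y":0,"z":1,"rx":0,"ry":0,"rz":0,"grip":0},{"x":0,"y":0,"z":1,"rx":0,"ry":0,"rz":0,"grip":0},{"x":0,"y":0,"z":0,"rx":0,"ry":0,"rz":0,"grip":0},{"x":0,"y":0,"z":0,"rx":0,"ry":0,"rz":0,"grip":0},{"x":0,"y":0,"z":0,"rx":0,"ry":0,"rz":0,"grip":0},{"x":0,"y":0,"z":0,"rx":0,"ry":0,"rz":0,"grip":0}]'
```

```text
time: 21.45
eef_pos: [0.5035, -0.062, 0.0394]
tcp_rot: [0.707, 0.707, -0.001, -0.001]
contact_force: [1.5, 0.4, 1.7]
opening: -0.004
finger_force: 0.5
time: 22.28
eef_pos: [0.5044, -0.0622, 0.0324]
tcp_rot: [0.707, 0.707, -0.0, -0.0]
contact_force: [-3.3, -0.4, 4.5]
opening: 0.0
finger_force: 2.3
```

```bash
python3 -m creep '[{"x":0,"y":0,"z":1,"rx":0,"ry":0,"rz":0,"grip":0},{"x":0,"y":0,"z":1,"rx":0,"ry":0,"rz":0,"grip":0},{"x":0,"y":0,"z":1,"rx":0,"ry":0,"rz":0,"grip":0},{"x":0,"y":0,"z":1,"rx":0,"ry":0,"rz":0,"grip":0},{"x":0,"y":0,"z":0,"rx":0,"ry":0,"rz":0,"grip":0},{"x":0,"y":0,"z":0,"rx":0,"ry":0,"rz":0,"grip":0},{"x":0,"y":0,"z":0,"rx":0,"ry":0,"rz":0,"grip":0},{"x":0,"y":0,"z":0,"rx":0,"ry":0,"rz":0,"grip":0},{"x":0,"y":0,"z":0,"rx":0,"ry":0,"rz":0,"grip":0},{"x":0,"y":0,"z":0,"rx":0,"ry":0,"rz":0,"grip":0}]'
python3 - <<'E'
from h import *
c=optics.read_camera("scene"); im=c["color"].astype(int)
m=((im[...,2]>120)&(im[...,1]<60)&(im[...,0]<60)).astype(np.uint8)
k,l,st,ce=cv2.connectedComponentsWithStats(m)
for i in range(1,k):
    if st[i,4]>3 and 100<ce[i][1]<195: print(st[i],ce[i].round(1))
E
```

```text
time: 23.12
eef_pos: [0.5045, -0.0623, 0.0313]
tcp_rot: [0.707, 0.707, -0.001, -0.001]
contact_force: [-11.1, 2.7, 22.5]
opening: 0.003
finger_force: 10.9
[218 167  15  10  52] [225.6 171.5]
[208 177   6   5  18] [210.2 179.1]
```

The lever is on its stop. I'll lift off and go over the blank, opening and turning by 16.4°.

```bash
python3 -m creep '[{"x":0,"y":0,"z":-10,"rx":0,"ry":0,"rz":0,"grip":0},{"x":0,"y":0,"z":-30,"rx":0,"ry":0,"rz":0,"grip":0},{"x":-15,"y":0,"z":-35,"rx":0,"ry":0,"rz":0,"grip":0},{"x":-30,"y":0,"z":-35,"rx":0,"ry":0,"rz":0,"grip":0},{"x":-35,"y":0,"z":0,"rx":0,"ry":0,"rz":0,"grip":0},{"x":-35,"y":0,"z":0,"rx":0,"ry":0,"rz":0,"grip":0},{"x":-35,"y":0,"z":0,"rx":0,"ry":0,"rz":0,"grip":0},{"x":-35,"y":0,"z":0,"rx":0,"ry":0,"rz":0,"grip":0},{"x":-35,"y":0,"z":0,"rx":0,"ry":0,"rz":0,"grip":0.85},{"x":-35,"y":0,"z":0,"rx":0,"ry":0,"rz":0,"grip":0.85}]' 30
python3 -m creep '[{"x":-35,"y":0,"z":0,"rx":0,"ry":0,"rz":0,"grip":0.85},{"x":-30,"y":0,"z":0,"rx":0,"ry":0,"rz":0,"grip":0.85},{"x":-20,"y":4,"z":0,"rx":0,"ry":0,"rz":0,"grip":0.85},{"x":-10,"y":4,"z":0,"rx":0,"ry":0,"rz":0,"grip":0.85},{"x":0,"y":0,"z":0,"rx":0,"ry":0,"rz":-5.4,"grip":0.85},{"x":0,"y":0,"z":0,"rx":0,"ry":0,"rz":-5.5,"grip":0.85},{"x":0,"y":0,"z":0,"rx":0,"ry":0,"rz":-5.5,"grip":0.85},{"x":0,"y":0,"z":0,"rx":0,"ry":0,"rz":0,"grip":0.85},{"x":0,"y":0,"z":0,"rx":0,"ry":0,"rz":0,"grip":0.85},{"x":0,"y":0,"z":0,"rx":0,"ry":0,"rz":0,"grip":0.85}]' 30
python3 - <<'E'
from h import *
c=optics.read_camera("top"); h=c["color"].astype(int); b,g,r=h[...,0],h[...,1],h[...,2]
m=(r>170)&(g>140)&(b<90); m[:, :180]=0; m[:,255:]=0; m[:120]=0; m[190:]=0
ys,xs=np.nonzero(m); P=np.array([ray(c,x,y,.026) for x,y in zip(xs,ys)])[:,:2]
vx,vy,x0,y0=cv2.fitLine(P.astype(np.float32),cv2.DIST_HUBER,0,.001,.001).ravel()
print(len(P),"strip yaw",np.degrees(np.arctan(-vx/vy)),"mid",x0,y0)
m=((r>130)&(g<60)&(b<60)).astype(np.uint8); k,l,st,ce=cv2.connectedComponentsWithStats(m)
print([ce[i].round(1).tolist() for i in range(1,k) if st[i,4]>6 and 120<ce[i][1]<200],"lever level pred 169,192")
print(ctrl.get_state()["contact_force"].round(1))
c=optics.read_camera("wrist"); cv2.imwrite("pics/w3.png",cv2.resize(c["color"],(800,600)))
print((-c["R"].T@c["t"]).round(3))
E
```

```text
time: 24.0
eef_pos: [0.5047, -0.3165, 0.1346]
tcp_rot: [0.707, 0.707, 0.0, 0.001]
contact_force: [1.1, -0.2, -0.3]
opening: 0.271
finger_force: 0.0
time: 24.83
eef_pos: [0.5127, -0.4089, 0.1348]
tcp_rot: [0.6, 0.8, 0.0, 0.0]
contact_force: [0.4, 0.3, 0.3]
opening: 0.848
finger_force: 0.0
33 strip yaw -10.519881 mid 0.5609829 -0.1449344
[[457.6, 160.9], [169.9, 178.5], [460.3, 170.4]] lever level pred 169,192
[0.5 1.3 0. ]
[ 0.49  -0.33   0.306]
```

View pics/w3.png

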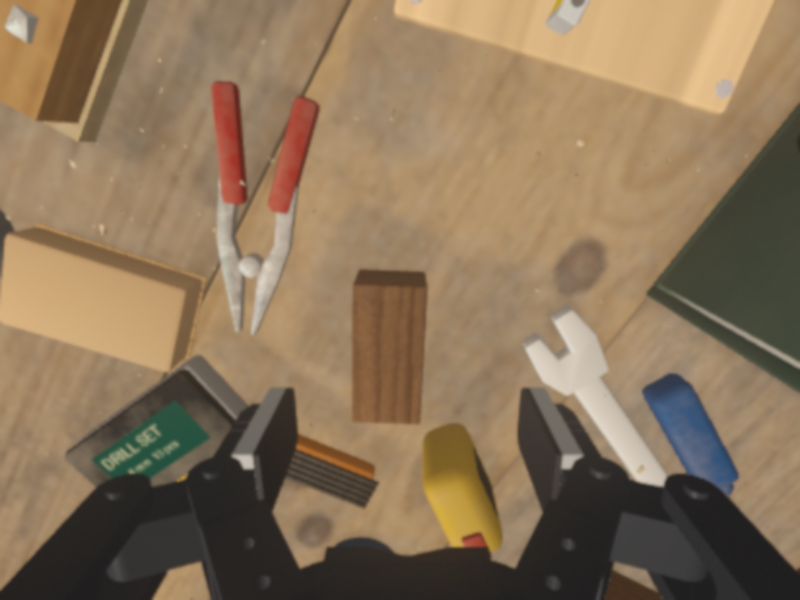

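The wrist picture shows the blank's top face at (353,285), (427,287), (420,423) and (352,421), square to the tool. The tape measure at (460,485) and the hex keys at (335,470) are close to where the fingers and hand will go. I'll compute the offsets.

```bash
python3 - <<'E'
from h import *
from scipy.spatial.transform import Rotation as Ro
c=optics.read_camera("wrist"); k=.64; s=ctrl.get_state(); T=Ro.from_quat(s["tcp_rot"]); p=s["eef_pos"]
Q=[ray(c,u*k,v*k,.038) for u,v in [(353,285),(427,287),(420,423),(352,421)]]
d=[Q[0]-Q[3],Q[1]-Q[2]]; m=np.mean(Q,0)
print("centre",m.round(4),[np.linalg.norm(x).round(4) for x in d],np.linalg.norm(Q[0]-Q[1]).round(4),np.linalg.norm(Q[2]-Q[3]).round(4),[np.degrees(np.arctan2(-x[0],x[1])).round(2) for x in d])
print("tool shift to centre",(T.inv().apply(m-p)*1000).round(1))
for n,u,v,z in [("tape left",422,450,.07),("tape r",468,425,.07),("tape base",440,425,.0),("hex right",375,475,.017),("hex top",300,435,.017)]:
    X=ray(c,u*k,v*k,z); print(n,X.round(3),(T.inv().apply(X-m)*1000).round(0))
E
```

```text
centre [ 0.5142 -0.4547  0.038 ] [np.float64(0.0936), np.float64(0.0938)] 0.0441 0.0449 [np.float64(13.78), np.float64(14.25)]
tool shift to centre [-44.1 -11.3  97.1]
tape left [ 0.547 -0.492  0.07 ] [-45.  21. -32.]
tape r [ 0.568 -0.468  0.07 ] [-28.  48. -32.]
tape base [ 0.57  -0.515  0.   ] [-74.  37.  38.]
hex right [ 0.533 -0.56   0.017] [-106.  -12.   21.]
hex top [ 0.472 -0.541  0.017] [-71. -65.  21.]
```

```bash
python3 -m creep '[{"x":-13,"y":-5,"z":0,"rx":0,"ry":0,"rz":2,"grip":0.85},{"x":-13,"y":-5,"z":10,"rx":0,"ry":0,"rz":0,"grip":0.85},{"x":0,"y":-1,"z":20,"rx":0,"ry":0,"rz":0,"grip":0.85},{"x":0,"y":0,"z":20,"rx":0,"ry":0,"rz":0,"grip":0.85},{"x":0,"y":0,"z":20,"rx":0,"ry":0,"rz":0,"grip":0.85},{"x":0,"y":0,"z":20,"rx":0,"ry":0,"rz":0,"grip":0.85},{"x":0,"y":0,"z":10,"rx":0,"ry":0,"rz":0,"grip":0.85},{"x":0,"y":0,"z":0,"rx":0,"ry":0,"rz":0,"grip":0.85},{"x":0,"y":0,"z":0,"rx":0,"ry":0,"rz":0,"grip":0.85},{"x":0,"y":0,"z":0,"rx":0,"ry":0,"rz":0,"grip":0.85}]' 30
python3 - <<'E'
from h import *
from scipy.spatial.transform import Rotation as Ro
c=optics.read_camera("wrist"); s=ctrl.get_state(); T=Ro.from_quat(s["tcp_rot"]); p=s["eef_pos"]
cv2.imwrite("pics/w4.png",cv2.resize(c["color"],(800,600)))
C=np.array([.5142,-.4547,.038]); print((T.inv().apply(C-p)*1000).round(1), proj(c,C))
E
```

```text
time: 25.82
eef_pos: [0.5095, -0.4386, 0.0367]
tcp_rot: [0.613, 0.79, -0.0, 0.001]
contact_force: [-0.6, -1.0, 0.7]
opening: 0.847
finger_force: 0.0
[-16.7   0.4  -0.9] [260.38854229 255.81134685]
```

View pics/w4.png

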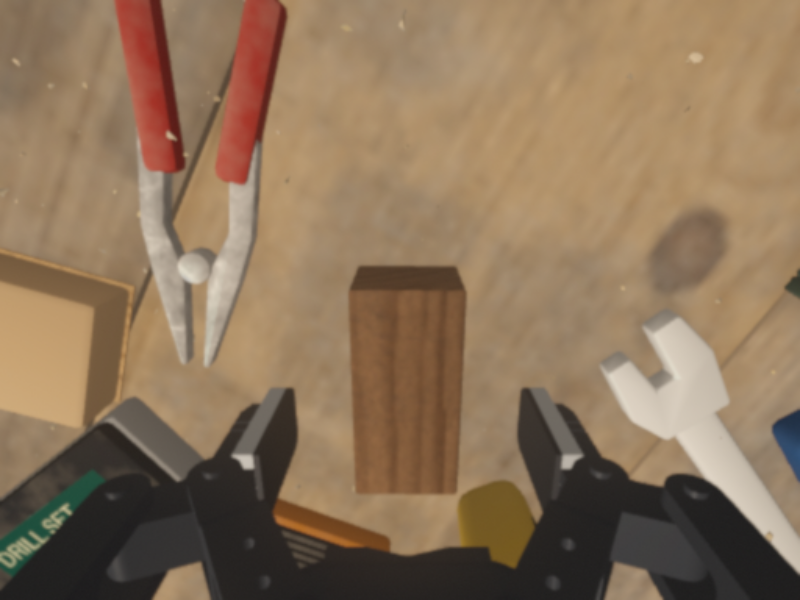

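Picture 10 shows the blank centred between the open fingers at (407,390), square to them, with the tape measure clear behind. I'll descend so the fingers overlap the top 10 mm, close, and lift.

```bash
python3 -m creep '[{"x":0,"y":0,"z":6,"rx":0,"ry":0,"rz":0,"grip":0.85},{"x":0,"y":0,"z":6,"rx":0,"ry":0,"rz":0,"grip":0.85},{"x":0,"y":0,"z":6,"rx":0,"ry":0,"rz":0,"grip":0.85},{"x":0,"y":0,"z":5,"rx":0,"ry":0,"rz":0,"grip":0.85},{"x":0,"y":0,"z":5,"rx":0,"ry":0,"rz":0,"grip":0.85},{"x":0,"y":0,"z":4,"rx":0,"ry":0,"rz":0,"grip":0.85},{"x":0,"y":0,"z":4,"rx":0,"ry":0,"rz":0,"grip":0.85},{"x":0,"y":0,"z":2,"rx":0,"ry":0,"rz":0,"grip":0.85},{"x":0,"y":0,"z":0,"rx":0,"ry":0,"rz":0,"grip":0.85},{"x":0,"y":0,"z":0,"rx":0,"ry":0,"rz":0,"grip":0.85}]' 30
python3 -m creep '[{"x":0,"y":0,"z":0,"rx":0,"ry":0,"rz":0,"grip":0},{"x":0,"y":0,"z":0,"rx":0,"ry":0,"rz":0,"grip":0},{"x":0,"y":0,"z":0,"rx":0,"ry":0,"rz":0,"grip":0},{"x":0,"y":0,"z":0,"rx":0,"ry":0,"rz":0,"grip":0},{"x":0,"y":0,"z":0,"rx":0,"ry":0,"rz":0,"grip":0},{"x":0,"y":0,"z":0,"rx":0,"ry":0,"rz":0,"grip":0},{"x":0,"y":0,"z":0,"rx":0,"ry":0,"rz":0,"grip":0},{"x":0,"y":0,"z":0,"rx":0,"ry":0,"rz":0,"grip":0},{"x":0,"y":0,"z":0,"rx":0,"ry":0,"rz":0,"grip":0},{"x":0,"y":0,"z":0,"rx":0,"ry":0,"rz":0,"grip":0}]' 30
```

```text
time: 26.7
eef_pos: [0.5087, -0.4374, -0.003]
tcp_rot: [0.613, 0.79, 0.0, -0.0]
contact_force: [0.1, -0.8, 0.4]
opening: 0.848
finger_force: 0.0
time: 27.53
eef_pos: [0.5091, -0.4377, -0.0023]
tcp_rot: [0.613, 0.79, -0.0, 0.001]
contact_force: [0.4, 0.3, 3.3]
opening: 0.517
finger_force: 32.4
```

Gripped at 44 mm, which matches the blank. I'll lift, turn +24.3° and carry it to 20 mm short of the fence.

```bash
python3 -m creep '[{"x":0,"y":0,"z":-10,"rx":0,"ry":0,"rz":0,"grip":0},{"x":0,"y":0,"z":-25,"rx":0,"ry":0,"rz":0,"grip":0},{"x":0,"y":0,"z":-25,"rx":0,"ry":0,"rz":0,"grip":0},{"x":0,"y":0,"z":0,"rx":0,"ry":0,"rz":5,"grip":0},{"x":0,"y":0,"z":0,"rx":0,"ry":0,"rz":5,"grip":0},{"x":0,"y":0,"z":0,"rx":0,"ry":0,"rz":5,"grip":0},{"x":0,"y":0,"z":0,"rx":0,"ry":0,"rz":5,"grip":0},{"x":0,"y":0,"z":0,"rx":0,"ry":0,"rz":4.3,"grip":0},{"x":0,"y":0,"z":0,"rx":0,"ry":0,"rz":0,"grip":0},{"x":0,"y":0,"z":0,"rx":0,"ry":0,"rz":0,"grip":0}]'
python3 -m creep '[{"x":17,"y":-2,"z":0,"rx":0,"ry":0,"rz":0,"grip":0},{"x":35,"y":-5,"z":0,"rx":0,"ry":0,"rz":0,"grip":0},{"x":35,"y":-5,"z":0,"rx":0,"ry":0,"rz":0,"grip":0},{"x":35,"y":-5,"z":0,"rx":0,"ry":0,"rz":0,"grip":0},{"x":35,"y":-5,"z":0,"rx":0,"ry":0,"rz":0,"grip":0},{"x":35,"y":-5,"z":0,"rx":0,"ry":0,"rz":0,"grip":0},{"x":35,"y":-5,"z":0,"rx":0,"ry":0,"rz":0,"grip":0},{"x":30,"y":-5,"z":0,"rx":0,"ry":0,"rz":0,"grip":0},{"x":20,"y":-5,"z":0,"rx":0,"ry":0,"rz":0,"grip":0},{"x":0,"y":0,"z":0,"rx":0,"ry":0,"rz":0,"grip":0}]'
python3 - <<'E'
from h import *
from scipy.spatial.transform import Rotation as Ro
s=ctrl.get_state(); T=Ro.from_quat(s["tcp_rot"]); p=s["eef_pos"]
print(p.round(4),s["opening"],s["finger_force"],"tool y yaw",np.degrees(np.arctan2(*T.as_matrix()[[1,0],1])).round(2))
print((T.inv().apply(np.array([.5155,-.1572,.010])-p)*1000).round(1))
# bar angle: sensing+fence screws/top surface visible in the top view? use strip
c=optics.read_camera("top"); h=c["color"].astype(int); b,g,r=h[...,0],h[...,1],h[...,2]
m=(r>170)&(g>140)&(b<90); m[:, :180]=0; m[:,255:]=0; m[:120]=0; m[190:]=0
ys,xs=np.nonzero(m); print(len(xs),list(zip(xs,ys))[::6])
E
```

```text
time: 28.37
eef_pos: [0.5082, -0.4368, 0.0564]
tcp_rot: [0.765, 0.644, -0.0, -0.001]
contact_force: [-0.6, 0.9, -0.8]
opening: 0.515
finger_force: 31.9
time: 29.2
eef_pos: [0.5139, -0.1531, 0.0564]
tcp_rot: [0.764, 0.645, -0.0, -0.002]
contact_force: [-0.2, -0.6, -0.5]
opening: 0.517
finger_force: 31.9
[ 0.5139 -0.1531  0.0564] 0.5170300885002032 31.915828585624695 tool y yaw -9.6
[-3.9  2.4 46.4]
41 [(np.int64(217), np.int64(169)), (np.int64(223), np.int64(169)), (np.int64(222), np.int64(170)), (np.int64(228), np.int64(170)), (np.int64(234), np.int64(170)), (np.int64(232), np.int64(171)), (np.int64(238), np.int64(171))]
```

```bash
python3 -m creep '[{"x":-4,"y":1,"z":10,"rx":0,"ry":0,"rz":0,"grip":0},{"x":0,"y":0,"z":10,"rx":0,"ry":0,"rz":0,"grip":0},{"x":0,"y":0,"z":10,"rx":0,"ry":0,"rz":0,"grip":0},{"x":0,"y":0,"z":6,"rx":0,"ry":0,"rz":0,"grip":0},{"x":0,"y":0,"z":4,"rx":0,"ry":0,"rz":0,"grip":0},{"x":0,"y":0,"z":2,"rx":0,"ry":0,"rz":0,"grip":0},{"x":0,"y":0,"z":2,"rx":0,"ry":0,"rz":0,"grip":0},{"x":0,"y":0,"z":1,"rx":0,"ry":0,"rz":0,"grip":0},{"x":0,"y":0,"z":0,"rx":0,"ry":0,"rz":0,"grip":0},{"x":0,"y":0,"z":0,"rx":0,"ry":0,"rz":0,"grip":0}]'
```

```text
time: 30.08
eef_pos: [0.5157, -0.1615, 0.0124]
tcp_rot: [0.766, 0.643, 0.0, 0.0]
contact_force: [0.2, -0.1, -0.1]
opening: 0.517
finger_force: 31.9
```

```bash
python3 -m creep '[{"x":0,"y":0,"z":0.7,"rx":0,"ry":0,"rz":0,"grip":0},{"x":0,"y":0,"z":0.7,"rx":0,"ry":0,"rz":0,"grip":0},{"x":0,"y":0,"z":0.7,"rx":0,"ry":0,"rz":0,"grip":0},{"x":0,"y":0,"z":0,"rx":0,"ry":0,"rz":0,"grip":0},{"x":0,"y":0,"z":0,"rx":0,"ry":0,"rz":0,"grip":0},{"x":0,"y":0,"z":0,"rx":0,"ry":0,"rz":0,"grip":0},{"x":0,"y":0,"z":0,"rx":0,"ry":0,"rz":0,"grip":0},{"x":0,"y":0,"z":0,"rx":0,"ry":0,"rz":0,"grip":0},{"x":0,"y":0,"z":0,"rx":0,"ry":0,"rz":0,"grip":0},{"x":0,"y":0,"z":0,"rx":0,"ry":0,"rz":0,"grip":0}]'
```

```text
time: 30.92
eef_pos: [0.5154, -0.1614, 0.01]
tcp_rot: [0.766, 0.643, -0.0, 0.0]
contact_force: [0.5, 0.3, -2.3]
opening: 0.52
finger_force: 31.9
```

```bash
python3 -m creep '[{"x":0,"y":0,"z":0.5,"rx":0,"ry":0,"rz":0,"grip":0.52},{"x":0,"y":0,"z":0,"rx":0,"ry":0,"rz":0,"grip":0.55},{"x":0,"y":0,"z":0,"rx":0,"ry":0,"rz":0,"grip":0.6},{"x":0,"y":0,"z":0,"rx":0,"ry":0,"rz":0,"grip":0.62},{"x":0,"y":0,"z":0,"rx":0,"ry":0,"rz":0,"grip":0.62},{"x":0,"y":0,"z":0,"rx":0,"ry":0,"rz":0,"grip":0.62},{"x":0,"y":0,"z":-5,"rx":0,"ry":0,"rz":0,"grip":0.62},{"x":0,"y":0,"z":-15,"rx":0,"ry":0,"rz":0,"grip":0.62},{"x":0,"y":0,"z":-20,"rx":0,"ry":0,"rz":0,"grip":0.62},{"x":0,"y":0,"z":-20,"rx":0,"ry":0,"rz":0,"grip":0.62}]'
python3 -m creep '[{"x":0,"y":0,"z":0,"rx":0,"ry":0,"rz":0,"grip":0},{"x":-6,"y":-16,"z":0,"rx":0,"ry":0,"rz":0,"grip":0},{"x":-6,"y":-16,"z":0,"rx":0,"ry":0,"rz":0,"grip":0},{"x":-5,"y":-16,"z":0,"rx":0,"ry":0,"rz":0,"grip":0},{"x":0,"y":0,"z":0,"rx":0,"ry":0,"rz":0,"grip":0},{"x":0,"y":0,"z":0,"rx":0,"ry":0,"rz":0,"grip":0},{"x":0,"y":0,"z":0,"rx":0,"ry":0,"rz":0,"grip":0},{"x":0,"y":0,"z":0,"rx":0,"ry":0,"rz":0,"grip":0},{"x":0,"y":0,"z":0,"rx":0,"ry":0,"rz":0,"grip":0},{"x":0,"y":0,"z":0,"rx":0,"ry":0,"rz":0,"grip":0}]'
python3 - <<'E'
from h import *
c=optics.read_camera("wrist"); h=c["color"].astype(int); b,g,r=h[...,0],h[...,1],h[...,2]
# blank = dark brown on light board
m=((r<130)&(r>60)&(r-b>25)).astype(np.uint8); m=cv2.morphologyEx(m,cv2.MORPH_OPEN,np.ones((5,5)))
k,l,st,ce=cv2.connectedComponentsWithStats(m)
for i in range(1,k):
    if st[i,4]>800:
        q=cv2.minAreaRect(np.argwhere(l==i)[:,::-1].astype(np.float32)); print(st[i],q, ray(c,*ce[i],.05).round(4))
y=((r>170)&(g>130)&(b<80)); ys,xs=np.nonzero(y); print("yellow",len(xs),xs.min() if len(xs) else 0,xs.max() if len(xs) else 0)
if len(xs)>20:
    P=np.array([ray(c,a,d,.026) for a,d in zip(xs,ys)])[:,:2]; vx,vy,x0,y0=cv2.fitLine(P.astype(np.float32),cv2.DIST_HUBER,0,.001,.001).ravel(); print(np.degrees(np.arctan(-vx/vy)),x0,y0,P.min(0),P.max(0))
E
```

```text
time: 31.75
eef_pos: [0.5149, -0.1611, 0.0699]
tcp_rot: [0.766, 0.643, -0.0, -0.001]
contact_force: [1.4, -0.3, 0.2]
opening: 0.622
finger_force: 0.0
time: 32.58
eef_pos: [0.4657, -0.1698, 0.0695]
tcp_rot: [0.765, 0.643, 0.0, 0.0]
contact_force: [0.1, -1.1, -0.3]
opening: -0.001
finger_force: 0.0
[  94    0   42  325 6656] ((118.40245056152344, 161.23580932617188), (325.27081298828125, 24.464237213134766), 85.58721160888672) [ 0.3835 -0.107   0.05  ]
[ 125    0   21  312 2398] ((136.7106475830078, 155.39083862304688), (311.55865478515625, 9.839860916137695), 87.1728744506836) [ 0.3972 -0.1045  0.05  ]
[    0    17    70   360 13638] ((34.49999237060547, 196.49996948242188), (68.99998474121094, 358.99993896484375), 0.0) [ 0.2976 -0.1621  0.05  ]
[ 291  144   78  134 7174] ((328.988037109375, 209.79953002929688), (73.90090942382812, 133.41331481933594), 2.290609836578369) [ 0.5147 -0.1644  0.05  ]
yellow 1682 73 396
-8.410187 0.5566756 -0.17885979 [ 0.32254495 -0.25099748] [ 0.57062834 -0.01501937]
```

The blank stands free where expected. The fingers are 14 mm behind its long side, at its middle. I'll lower and push.

```bash
python3 -m creep '[{"x":0,"y":0,"z":12,"rx":0,"ry":0,"rz":0,"grip":0},{"x":0,"y":0,"z":14,"rx":0,"ry":0,"rz":0,"grip":0},{"x":0,"y":0,"z":14,"rx":0,"ry":0,"rz":0,"grip":0},{"x":0,"y":0,"z":14,"rx":0,"ry":0,"rz":0,"grip":0},{"x":0,"y":0,"z":10,"rx":0,"ry":0,"rz":0,"grip":0},{"x":0,"y":0,"z":5,"rx":0,"ry":0,"rz":0,"grip":0},{"x":0,"y":0,"z":2,"rx":0,"ry":0,"rz":0,"grip":0},{"x":0,"y":3,"z":0,"rx":0,"ry":0,"rz":0,"grip":0},{"x":0,"y":3,"z":0,"rx":0,"ry":0,"rz":0,"grip":0},{"x":0,"y":3,"z":0,"rx":0,"ry":0,"rz":0,"grip":0}]'
python3 -m creep '[{"x":0,"y":2,"z":0,"rx":0,"ry":0,"rz":0,"grip":0},{"x":0,"y":2,"z":0,"rx":0,"ry":0,"rz":0,"grip":0},{"x":0,"y":2,"z":0,"rx":0,"ry":0,"rz":0,"grip":0},{"x":0,"y":2,"z":0,"rx":0,"ry":0,"rz":0,"grip":0},{"x":0,"y":2,"z":0,"rx":0,"ry":0,"rz":0,"grip":0},{"x":0,"y":2,"z":0,"rx":0,"ry":0,"rz":0,"grip":0},{"x":0,"y":2,"z":0,"rx":0,"ry":0,"rz":0,"grip":0},{"x":0,"y":2,"z":0,"rx":0,"ry":0,"rz":0,"grip":0},{"x":0,"y":1,"z":0,"rx":0,"ry":0,"rz":0,"grip":0},{"x":0,"y":0,"z":0,"rx":0,"ry":0,"rz":0,"grip":0}]'
```

```text
time: 33.47
eef_pos: [0.4752, -0.1719, -0.0006]
tcp_rot: [0.766, 0.643, 0.0, 0.001]
contact_force: [-0.7, 0.1, 0.6]
opening: -0.003
finger_force: 0.0
time: 34.3
eef_pos: [0.4912, -0.1744, -0.0015]
tcp_rot: [0.766, 0.643, 0.0, 0.0]
contact_force: [-0.0, 0.5, 0.1]
opening: 0.002
finger_force: 0.0
```

```bash
python3 -m creep '[{"x":0,"y":1,"z":0,"rx":0,"ry":0,"rz":0,"grip":0},{"x":0,"y":1,"z":0,"rx":0,"ry":0,"rz":0,"grip":0},{"x":0,"y":1,"z":0,"rx":0,"ry":0,"rz":0,"grip":0},{"x":0,"y":1,"z":0,"rx":0,"ry":0,"rz":0,"grip":0},{"x":0,"y":0.5,"z":0,"rx":0,"ry":0,"rz":0,"grip":0},{"x":0,"y":0.5,"z":0,"rx":0,"ry":0,"rz":0,"grip":0},{"x":0,"y":0,"z":0,"rx":0,"ry":0,"rz":0,"grip":0},{"x":0,"y":0,"z":0,"rx":0,"ry":0,"rz":0,"grip":0},{"x":0,"y":0,"z":0,"rx":0,"ry":0,"rz":0,"grip":0},{"x":0,"y":0,"z":0,"rx":0,"ry":0,"rz":0,"grip":0}]'
```

```text
time: 35.13
eef_pos: [0.4958, -0.1752, -0.0015]
tcp_rot: [0.766, 0.643, 0.0, 0.0]
contact_force: [0.2, -1.0, -0.6]
opening: -0.001
finger_force: 0.0
```

```bash
python3 -m creep '[{"x":0,"y":0.7,"z":0,"rx":0,"ry":0,"rz":0,"grip":0},{"x":0,"y":0.7,"z":0,"rx":0,"ry":0,"rz":0,"grip":0},{"x":0,"y":0.6,"z":0,"rx":0,"ry":0,"rz":0,"grip":0},{"x":0,"y":0,"z":0,"rx":0,"ry":0,"rz":0,"grip":0},{"x":0,"y":0,"z":0,"rx":0,"ry":0,"rz":0,"grip":0},{"x":0,"y":0,"z":0,"rx":0,"ry":0,"rz":0,"grip":0},{"x":0,"y":0,"z":0,"rx":0,"ry":0,"rz":0,"grip":0},{"x":0,"y":0,"z":0,"rx":0,"ry":0,"rz":0,"grip":0},{"x":0,"y":0,"z":0,"rx":0,"ry":0,"rz":0,"grip":0},{"x":0,"y":0,"z":0,"rx":0,"ry":0,"rz":0,"grip":0}]'
```

```text
time: 35.97
eef_pos: [0.4966, -0.1753, -0.0016]
tcp_rot: [0.766, 0.643, -0.001, -0.001]
contact_force: [-5.3, 0.4, 3.5]
opening: 0.0
finger_force: 2.6
```

```bash
python3 -m creep '[{"x":0,"y":0.5,"z":0,"rx":0,"ry":0,"rz":0,"grip":0},{"x":0,"y":0,"z":0,"rx":0,"ry":0,"rz":0,"grip":0},{"x":0,"y":0,"z":0,"rx":0,"ry":0,"rz":0,"grip":0},{"x":0,"y":0,"z":0,"rx":0,"ry":0,"rz":0,"grip":0},{"x":0,"y":0,"z":0,"rx":0,"ry":0,"rz":0,"grip":0},{"x":0,"y":0,"z":0,"rx":0,"ry":0,"rz":0,"grip":0},{"x":0,"y":0,"z":0,"rx":0,"ry":0,"rz":0,"grip":0},{"x":0,"y":0,"z":0,"rx":0,"ry":0,"rz":0,"grip":0},{"x":0,"y":0,"z":0,"rx":0,"ry":0,"rz":0,"grip":0},{"x":0,"y":0,"z":0,"rx":0,"ry":0,"rz":0,"grip":0}]'
python3 - <<'E'
from h import *
c=optics.read_camera("wrist"); h=c["color"].astype(int)
a=np.radians(-9.9); R=np.array([[np.cos(a),-np.sin(a)],[np.sin(a),np.cos(a)]]); P=np.array([.5793,-.0739])
w=lambda x,y,z: proj(c,[*(P+R@[x,y]),z]).round(1)
print("pred blank top corners",[w(x,y,.05) for x,y in [(-.006,-.0665),(-.051,-.0665),(-.006,-.1615),(-.051,-.1615)]])
for v in range(110,250,14): print(v,[ "%d/%d/%d"%tuple(h[v,u]) for u in range(268,372,6)])
E
```

```text
time: 36.8
eef_pos: [0.4966, -0.1753, -0.0016]
tcp_rot: [0.765, 0.643, -0.001, -0.002]
contact_force: [-6.1, 0.3, 6.0]
opening: 0.002
finger_force: 3.4
pred blank top corners [array([398.4, 182.1]), array([289.8, 182. ]), array([371.4, 358.9]), array([284.1, 358.6])]
110 ['117/165/201', '114/161/197', '112/157/192', '113/159/196', '116/164/200', '117/165/201', '113/160/196', '120/168/204', '120/168/205', '119/167/204', '120/167/204', '121/169/205', '120/168/204', '119/166/203', '120/168/203', '120/166/202', '119/165/201', '119/166/201']
124 ['118/166/202', '116/163/199', '112/158/194', '112/158/194', '115/163/199', '118/165/202', '114/161/197', '117/166/202', '120/169/205', '119/168/204', '119/167/203', '120/169/205', '120/168/205', '119/166/203', '119/167/204', '119/166/203', '118/166/202', '119/166/202']
138 ['120/167/203', '116/164/201', '114/161/197', '111/157/192', '114/161/196', '117/165/201', '115/163/199', '115/163/199', '120/169/206', '120/169/205', '119/168/204', '120/168/205', '120/168/205', '119/166/203', '119/167/204', '119/167/203', '118/166/202', '119/165/201']
152 ['1
[... 1009 characters left out ...]
5', '119/166/203', '65/96/127', '49/74/103', '51/77/108', '55/84/119', '53/83/119', '54/83/118', '47/71/101', '45/69/99', '43/66/98', '51/78/113', '51/80/115', '50/78/112', '48/74/108', '47/72/104', '54/81/115']
222 ['119/168/204', '121/169/205', '119/168/204', '53/80/108', '48/74/105', '50/76/109', '57/87/123', '55/85/123', '53/82/116', '48/75/107', '45/69/101', '43/68/100', '54/83/119', '51/81/117', '51/79/114', '48/73/107', '52/79/112', '51/77/111']
236 ['118/166/202', '121/168/205', '120/168/204', '45/68/95', '50/76/108', '51/80/115', '55/85/121', '55/85/121', '54/84/121', '48/74/108', '43/68/100', '50/77/112', '53/84/120', '52/80/115', '51/78/113', '50/77/113', '55/83/119', '47/71/102']
```

The blank is pressed at about 6 N and the bar isn't moving. I'll back off, lift, and check the alignment numerically from above.

```bash
python3 -m creep '[{"x":0,"y":-3,"z":0,"rx":0,"ry":0,"rz":0,"grip":0},{"x":0,"y":-8,"z":0,"rx":0,"ry":0,"rz":0,"grip":0},{"x":0,"y":-10,"z":0,"rx":0,"ry":0,"rz":0,"grip":0},{"x":0,"y":0,"z":-20,"rx":0,"ry":0,"rz":0,"grip":0},{"x":0,"y":0,"z":-30,"rx":0,"ry":0,"rz":0,"grip":0},{"x":-20,"y":0,"z":-30,"rx":0,"ry":0,"rz":0,"grip":0},{"x":-30,"y":0,"z":-30,"rx":0,"ry":0,"rz":0,"grip":0},{"x":-30,"y":0,"z":-20,"rx":0,"ry":0,"rz":0,"grip":0},{"x":-20,"y":0,"z":0,"rx":0,"ry":0,"rz":0,"grip":0},{"x":0,"y":0,"z":0,"rx":0,"ry":0,"rz":0,"grip":0}]'
python3 - <<'E'
from h import *
c=optics.read_camera("wrist"); h=c["color"].astype(int); b,g,r=h[...,0],h[...,1],h[...,2]; np.save("w.npy",c["color"])
print((-c["R"].T@c["t"]).round(3))
a=np.radians(-9.9); R=np.array([[np.cos(a),-np.sin(a)],[np.sin(a),np.cos(a)]]); P=np.array([.5793,-.0739])
w=lambda x,y,z: proj(c,[*(P+R@[x,y]),z]).round(1)
print("pred blank",[w(x,y,.05) for x,y in [(-.006,-.0645),(-.051,-.0645),(-.006,-.1595),(-.051,-.1595)]])
print("bar far edge",w(.006,-.03,.036),w(.006,-.18,.036),"lever tip",w(-.082,0,.054))
m=((r<140)&(r-b>30)&(g>b+12)&(g<110)).astype(np.uint8); m[:,:200]=0; m=cv2.morphologyEx(m,cv2.MORPH_OPEN,np.ones((5,5)))
k,l,st,ce=cv2.connectedComponentsWithStats(m); i=1+st[1:,4].argmax(); print(st[i],ce[i])
M=l==i; yaw=lambda A:np.degrees(np.arctan(-A[0]/A[1]))
def fit(uv,z):
    Q=np.array([ray(c,u,v,z) for u,v in uv])[:,:2].astype(np.float32); f=cv2.fitLine(Q,cv2.DIST_HUBER,0,.0005,.001).ravel(); print(len(Q),"yaw",yaw(f[:2]),"through",f[2:], "x_b",(R.T@(f[2:]-P)).round(4),"resid",np.abs((Q-f[2:])@[-f[1],f[0]]).max())
rows=range(st[i,1]+30,st[i,1]+st[i,3]-8)
fit([(np.nonzero(M[v])[0].max()+.5,v) for v in rows],.05)
# grey bar far edge: last grey pixel right of the blank
e=[]
for v in rows:
    u0=np.nonzero(M[v])[0].max()+3; q=[u for u in range(u0,min(u0+40,511)) if r[v,u]-b[v,u]<35 and g[v,u]>110]
    if len(q)>5: e.append((max(q)+.5,v))
if len(e)>10: fit(e,.036)
E
```

```text
time: 37.68
eef_pos: [0.4606, -0.274, 0.1304]
tcp_rot: [0.767, 0.642, 0.0, 0.003]
contact_force: [0.4, 0.5, 0.3]
opening: -0.002
finger_force: 0.0
[ 0.475 -0.192  0.301]
pred blank [array([364.8, -11.9]), array([302.1, -11.7]), array([352.3, 123.5]), array([297.4, 123.8])]
bar far edge [380.1 -61.4] [358.9 145.5] lever tip [ 258.3 -132.4]
[ 296    0   69  125 7436] [328.53967187  58.32705756]
87 yaw -10.008157 through [ 0.5530997  -0.19266357] x_b [-0.0054 -0.1215] resid 0.00039903983
87 yaw -9.963603 through [ 0.565356   -0.19786476] x_b [ 0.0076 -0.1245] resid 0.00047325945
```

Blank yaw is -10.0°, bar -10.0°, bracket about -9.9°. The blank lies against the strip, centred to within about 3 mm, and the robot is clear. Handing in.

```bash
python3 -c "
from plant import sign_off
print(sign_off())"
```

```text
the job is handed in; nothing more can be done
None
```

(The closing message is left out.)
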